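# Fit the taper gib to the machine slide by feel

## Robot

A 6-joint arm with a two-finger parallel gripper is mounted at the origin on a cart in front of the work surface, level with it; the furniture and walls round the work are solid. World frame = base frame: x ahead of the robot, y to its left, z up, the work surface at z = 0. Lengths are in m, angles in rad, forces in N, time in s.
With the tool pointing down it reaches from about 0.375 to 0.9 m from the base axis. Payload 3.1 kg.
Tool frame: the origin (TCP) lies midway between the tips of the shut fingers; the grasp point (between the pads) lies 19 mm behind it; z points along the fingers, y is the line along which they close (so a half turn about z gives the same grasp; the last joint's range is limited). The gripper opens to 87 mm and grips with 3 to 60 N. Pads are 19 mm wide; open, the fingers measure 117 mm over their backs; the gripper's body (75 mm by 190 mm) begins 51 mm behind the grasp point.
Start: joints at [-1.5, 0.527, 1.433, -0, 1.181, -0.178], TCP at [0.155, -0.606, 0.186] pointing down, gripper open.
Joint ranges: [-3.08, 3.08], [-0.75, 2.2], [0.22, 2.44], [-1.43, 4.57], [0, 2.65], [-2.85, 2.85]. Speed limits (rad/s): [2.79, 2.79, 3.14, 3.14, 3.14, 3.14].

## Interface

Orientations are given as a unit quaternion [x, y, z, w].
In Python, from rig import status, imaging, order gives the robot as it stands.
- The arm moves only by the tool arm_command, never from a script. Its argument "deltas" is one flat list of numbers, 5 for each row, row after row: the opening, from -1 (shut) to 1 (fully open), so that 0 is half open, then the shift along the tool's x, y, z in m, then the turn about the tool's z in rad. In form: [gripper, tx, ty, tz, roll, gripper, tx, ty, tz, roll, ...]. A call has 1 to 12 rows; each row shifts and turns the commanded pose from where the row before left it, along the tool's axes as they then stand; what a row does not reach is not made up. A row lasts 1/8 s, in which the tool goes at most 62.5 mm and 10.7 degrees, less where a joint would pass 70% of its speed; a pose out of reach is approached as far as the arm can. A call with a gripper value outside its range is refused whole. The fingers move at their own pace and stop on an object; "newtons" is the grip in N (left out, the last holds). Time passes only in rows, so rows that do not move let the fingers close. It gives the time, the measured TCP pose, the force, the opening and the grip force at its end, in the units of the state.
- status.get_obs(): the state, without advancing time (a new reading comes with each control period).
- imaging.camera(name): name is "scene" or "top"; returns (picture, depth): 384x512x3 uint8, red, green, blue; 384x512 float32, m along the optical axis (not along the pixel's ray), 0 where there is no reading.
- imaging.camera_params(name): a dict with "intrinsics" (3x3 intrinsics, pixels), "camera_from_world" (4x4, takes a point from world to camera coordinates). Camera axes: x right, y up, looking along -z (the intrinsics and any distortion apply to the point x, -y, -z); pixel columns grow to the right and rows downward; lengths in m; the calibration is good to about 2 mm. A picture is of the moment at which its call begins. camera_params takes no time and is no camera call.
- order.hand_in(): hands the job in; it is judged then, once.
The state is a dict: "time": time; "q": joint angles; "joint_velocities": joint speeds; "joint_torque": joint torques, N m; "position": TCP position; "tool_rot": TCP orientation; "ft_force": force on the tool from outside, world axes, zero at the start; "moment": the same for the moment, N m; "grip_width": finger opening in m; "grip_force": force on a finger pad.
Only numpy, scipy, OpenCV 4.12 (cv2) and the standard library are available. Lean on these libraries where they do the work, as an engineer would, in place of code of your own. Each camera call takes 0.05 s, during which the arm holds its last target. There are 200 camera calls.

## Task

Fit the new taper gib to the dovetail slide: pick up the tapered steel strip that stands on edge on the bench and slide it, thin end first and leaning like the dovetail, into the leaning gap between the dovetail and the front wall of the saddle. Push it in lightly, with no more than finger pressure, only until you feel it bite and drag on both sides; then let go and leave it nipped there with its thick end standing out. Do not drive it in hard, and leave the oil can and the grease tin where they are.

Things in the scene. Friction and masses are not known exactly. Their poses are not given: they have to be found in the camera images.
- gib: taper gib: loose bright steel strip, 180 mm long, 22 mm wide, 6 mm thick at the thin end growing evenly to 19 mm at the thick end (1 in 14, alike on both faces); about 0.3 kg. Starts standing on its long edge on the bench. Origin: middle of the lower edge; x across the thickness, y along it (thin end at -y), z up its 22 mm width. When home, its axes lie along those of point gap_mouth
- gib_tip (a point): centre of the gib's thin end: 90 mm along -y and 11 mm along z from the gib's origin
- gap_mouth (a point): centre of the gap's mouth, in the saddle's left end face, about 76 mm above the bench. y points out of the mouth along the gap's middle (the gib goes in along -y, to the robot's right); z up along the gap, leaning 35 degrees with its top toward the robot; x across the gap. The space in front of the mouth is free down to the bench
- saddle: saddle: grey iron, bright T-slotted table, 150 mm deep (x, away from the robot) by 135 mm long (y, along the ways), top at 115 mm; fixed. Origin on the bench below its middle. The inner face of its front wall is the outer side of the gap. Across x the gap is about 15 mm at the mouth (up to 0.7 mm more or less, only the drag tells) and narrows 1 in 14 over its 135 mm
- dovetail: fixed 55 degree dovetail of the grey bed under the saddle, 60 to 92 mm above the bench; its front flank is the inner side of the gap. Origin on the bench below the saddle's middle, axes as the saddle's. Bed and dovetail end 5 mm short of the saddle's left end. Up the lean there is 3 mm of room above and below the gib; it bites with its thin end 105 to 132 mm inside the mouth
- oil_can: old oil can with a spout, 188 mm high, standing to the left at the back; origin at its foot; bystander
- grease_tin: red and grey tin, 71 mm across and 75 mm high, standing in front to the right; origin at its foot; bystander

How it is judged:
By the outcome, as a careful person would: the job done as asked, in the order asked, and still so for the second after the job is handed in, with the robot touching nothing.
It also fails if it takes over 58 s, if anything falls off the work surface, if the arm or the gripper's body presses on something with over 40 N, if the wrist force passes 120 N, or if a joint passes its speed limit or range.

## Working session

There is one attempt and no reset: what is moved stays moved. The work goes in short steps, Python scripts to look and compute and a tool call to move; the robot and the scene stay as the last step left them, time stands still between calls to the robot, and variables do not carry over. Pictures are saved under pics/ and viewed, at most 10 in all, crops included, and the job is handed in when it is done.

Besides the shell and the picture viewer there is one more tool, called after "Request:" in YAML: its name, and indented under it one key for each argument. arm_command: Moves the arm, as the interface text tells. Its arguments: {"type":"object","properties":{"deltas":{"type":"array"},"newtons":{"type":"number"}},"required":["deltas"]}

```bash
mkdir -p pics; cat > h.py <<'E'
import numpy as np, cv2
from rig import status, imaging, order
from scipy.spatial.transform import Rotation as R
def snap(n,f):
    p,d=imaging.camera(n); cv2.imwrite(f'pics/{f}.png',p[:,:,::-1]); np.save(f'pics/{f}.npy',d); return p,d
def w(n,u,v,d):
    c=imaging.camera_params(n);K=c['intrinsics'];M=np.linalg.inv(c['camera_from_world'])
    u=np.asarray(u,float);v=np.asarray(v,float)
    P=np.stack([(u-K[0,2])/K[0,0]*d,-(v-K[1,2])/K[1,1]*d,-d,np.ones_like(d)],-1)
    return (P@M.T)[...,:3]
def cloud(n,d):
    v,u=np.mgrid[:d.shape[0],:d.shape[1]]; return w(n,u,v,d)
E
python3 - <<'E'
from h import *
for n in('scene','top'):
    p,d=snap(n,n+'0'); c=imaging.camera_params(n); print(c, (d==0).mean())
a,b=cv2.imread('pics/scene0.png'),cv2.imread('pics/top0.png')
print(status.get_obs())
E
```

```text
{'intrinsics': array([[383.85309455,   0.        , 252.4157828 ],
       [  0.        , 383.85309455, 189.3702631 ],
       [  0.        ,   0.        ,   1.        ]]), 'camera_from_world': array([[-0.99183162,  0.12604595,  0.01955669,  0.43278872],
       [-0.07290193, -0.6859778 ,  0.72396117,  0.14043967],
       [ 0.10466783,  0.71662185,  0.68956346, -1.38156382],
       [ 0.        ,  0.        ,  0.        ,  1.        ]])} 0.0037790934244791665
{'intrinsics': array([[386.4498624 ,   0.        , 250.40447265],
       [  0.        , 386.4498624 , 186.65586201],
       [  0.        ,   0.        ,   1.        ]]), 'camera_from_world': array([[-0.02644433, -0.99929889, -0.02650317,  0.27444514],
       [ 0.98441684, -0.03064303,  0.17316029, -0.46645076],
       [-0.17385102, -0.02151105,  0.984537  , -0.98831708],
       [ 0.        ,  0.        ,  0.        ,  1.        ]])} 0.004175821940104167
{'time': 0.1, 'q': array([-1.49951867e+00,  5.28346586e-01,  1.43376501e+00,  1.31196737e-05,
        1.18138514e+00, -1.78516062e-01]), 'joint_velocities': array([-0.00068004, -0.00117918, -0.00459423, -0.00078116,  0.00055054,
       -0.00119786]), 'joint_torque': array([-9.56684357e-05, -4.40983629e+01, -1.77150786e+01,  6.35963911e-02,
        5.33871807e-02, -3.80397478e-05]), 'position': array([ 0.15447363, -0.60487035,  0.18518881]), 'tool_rot': array([ 9.92210382e-01,  1.24569865e-01,  5.70810335e-05, -9.50351085e-04]), 'ft_force': array([ 0.11382561, -0.3108686 ,  0.62804804]), 'moment': array([0.03679532, 0.03655861, 0.01604589]), 'grip_force': 0.0, 'grip_width': 0.0869621557223613}
```

View pics/scene0.png

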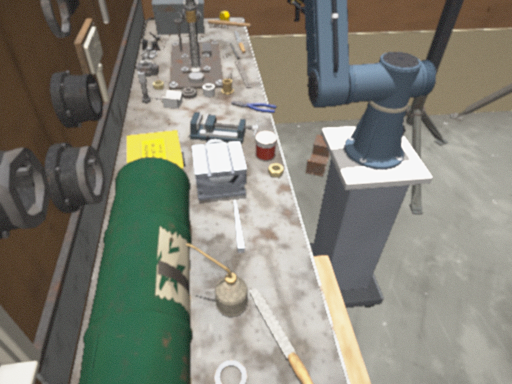

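View pics/top0.png

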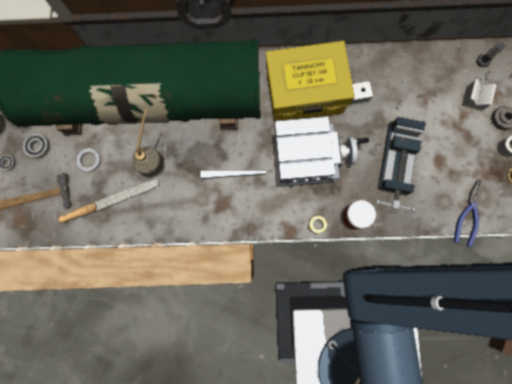

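The scene view shows the saddle at about (220,170), the gib at (238,225), the oil can at (230,295) and the tin at (266,146). In the top view the gib spans (200..266,173) with its thick end left, and the saddle is at (307,150).

```bash
python3 - <<'E'
from h import *
d=np.load('pics/top0.npy'); C=cloud('top',d); p=cv2.imread('pics/top0.png')
# bench level
print('bench',np.median(C[200:230,180:300].reshape(-1,3),0), C[200,230],C[190,180])
g=cv2.cvtColor(p,cv2.COLOR_BGR2GRAY)
m=np.zeros_like(g);m[160:185,192:274]=(g[160:185,192:274]>175)
n,l,s,c=cv2.connectedComponentsWithStats(m);i=1+s[1:,4].argmax();print(s[i]);v,u=np.nonzero(l==i)
P=C[v,u];print('z med',np.median(P[:,2]))
Kc=imaging.camera_params('top')
def plane(u,v,z):
    M=np.linalg.inv(Kc['camera_from_world']);o=M[:3,3];r=w('top',u,v,np.ones(np.shape(u)))-o
    return o+r*((z-o[2])/r[...,2])[...,None]
Q=plane(u,v,.022);y=Q[:,1]
for a in np.linspace(y.min(),y.max(),8)[:-1]:
    s=(y>=a)&(y<a+np.ptp(y)/7);print(Q[s].mean(0).round(4),np.ptp(Q[s,0]).round(4))
k=np.polyfit(y,Q[:,0],1);print('ends',y.min(),y.max(),'line',k)
# saddle top
S=(abs(C[...,2]-.115)<.008);S[:,:265]=0;S[:,350:]=0;S[:100]=0;S[200:]=0
T=C[S];print('saddle',np.percentile(T,[1,5,50,95,99],axis=0).round(4))
r=cv2.minAreaRect(T[:,:2].astype(np.float32));print(r)
d2=np.load('pics/scene0.npy');C2=cloud('scene',d2)
S=(abs(C2[...,2]-.115)<.008);S[:,:185]=0;S[:,255:]=0;S[:130]=0;S[205:]=0;T=C2[S];print('saddle scene',np.percentile(T,[1,5,50,95,99],axis=0).round(4));print(cv2.minAreaRect(T[:,:2].astype(np.float32)))
a=cv2.imread('pics/scene0.png')[120:260,170:290];b=p[100:220,190:390]
cv2.imwrite('pics/c.png',np.vstack([cv2.resize(a,(500,583))[:300], ]) if 0 else cv2.resize(a,None,fx=4.2,fy=4.2,interpolation=2))
E
```

```text
bench [0.40491713 0.29317828 0.00040841] [0.44583597 0.31934374 0.00221136] [ 0.47893573  0.45950094 -0.0018196 ]
[201 170  65   7 306]
z med 0.02186098972172379
[0.5199 0.2325 0.022 ] 0.008
[0.5189 0.2587 0.022 ] 0.0063
[0.5199 0.2848 0.022 ] 0.0116
[0.5205 0.3082 0.022 ] 0.012
[0.5199 0.3331 0.022 ] 0.0148
[0.5202 0.3583 0.022 ] 0.0171
[0.519  0.3838 0.022 ] 0.0169
ends 0.22014614575826535 0.3966496454113704 line [-0.00248509  0.52058883]
saddle [[0.4842 0.0418 0.109 ]
 [0.4903 0.0579 0.1115]
 [0.5616 0.1193 0.1148]
 [0.6638 0.1817 0.118 ]
 [0.677  0.188  0.1202]]
((0.5816190242767334, 0.10187075287103653), (0.1982320100069046, 0.20542167127132416), 88.0928726196289)
saddle scene [[0.4839 0.0552 0.1084]
 [0.49   0.0624 0.1112]
 [0.5594 0.1311 0.1143]
 [0.6285 0.1892 0.1169]
 [0.6459 0.2655 0.119 ]]
((0.5626528859138489, 0.18383407592773438), (0.2721852660179138, 0.1638195961713791), 88.85407257080078)
```

View pics/c.png

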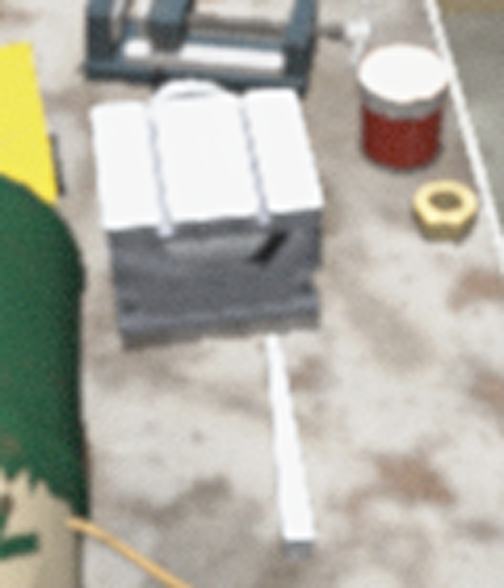

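The crop shows the gap as a dark slot at about (270,247), leaning toward the robot. That is roughly (234,179) in the full image. The gib lies with its thin end toward the saddle.

Request:
arm_command:
  deltas: [1,0,0,-0.008,-0.165,1,0,0,-0.008,-0.165,1,0,0,-0.008,-0.165,1,0,0,-0.008,-0.165,1,0,0,-0.008,-0.165,1,0,0,-0.008,-0.165,1,0,0,-0.008,-0.165,1,0,0,-0.008,-0.165,1,0.03,0.036,0,0,1,0.03,0.036,0,0,1,0.03,0.036,0,0,1,0.03,0.036,0,0]
  newtons: 40

```text
time: 1.6
position: [0.2995, -0.4843, 0.2496]
tool_rot: [0.708, 0.707, 0.0, -0.0]
ft_force: [0.4, -1.0, -0.3]
grip_width: 0.0867
grip_force: 0.0
```

```bash
cat >> h.py <<'E'
def pl(n,u,v,ax,val):
    M=np.linalg.inv(imaging.camera_params(n)['camera_from_world']);o=M[:3,3]
    r=w(n,u,v,np.ones(np.shape(u)))-o
    return o+r*((val-o[ax])/r[...,ax])[...,None]
E
python3 - <<'E'
from h import *
p=cv2.imread('pics/scene0.png');g=cv2.cvtColor(p,cv2.COLOR_BGR2GRAY)
print(g[170:190,224:246])
v,u=np.mgrid[172:188,226:244];m=g[172:188,226:244]<55
Q=pl('scene',u[m],v[m],1,.185);print(m.sum(),'gap',Q.mean(0),Q.min(0),Q.max(0))
# left face: top edge of saddle (z=.115) & side edges
C=cloud('top',np.load('pics/top0.npy'))
# left edge of saddle top in top view: per-row brightness step
t=cv2.cvtColor(cv2.imread('pics/top0.png'),cv2.COLOR_BGR2GRAY).astype(int)
rows=np.arange(125,178,4);L=[];Rr=[]
for r in rows:
    gr=np.diff(t[r,265:350]);L.append(265+gr[:25].argmax()+.5);Rr.append(265+25+gr[25:].argmin()+.5)
print(pl('top',np.array(L),rows,2,.115).round(4)[:,:2].tolist());print(pl('top',np.array(Rr),rows,2,.115)[:,1].round(3))
cols=np.arange(282,332,5);F=[160+np.diff(t[160:200,c]).argmin()+.5 for c in cols]
print('front',pl('top',cols,np.array(F),2,.115).round(4)[:,:2].tolist())
E
```

```text
[[249 250 251 250 248 243 229 213 196 187 195 200 207 201 187 175 163 155
  141 135 128 119]
 [197 198 201 198 197 180 176 188 197 186 152 129 120 119 119 115 117 113
  110 114 107 104]
 [127 120 117 115 118 124 134 159 187 181 144 115 107 102 107 108 108 108
  110 105 106 102]
 [105  98  95  97 105 111 120 136 153 142 121 104 104 100 103 106 110 106
  104 105 103 102]
 [ 99  95  93  98 102 106 113 112 118 110 102  90  89  89  95 105 114 116
  110 104  93  89]
 [109 112 108 111 117 115 127 125 121 107  85  69  67  64  83 104 124 122
  109 100  96  81]
 [138 136 139 135 135 141 146 148 134 109  68  47  41  52  84 112 122 123
  116 106  97  93]
 [151 145 149 152 149 153 155 144 122  80  49  39  44  67  96 116 117 113
  109 104  91  92]
 [148 147 149 147 142 147 144 122  93  58  37  37  62  90 108 118 115 110
  106  98  92  92]
 [140 133 135 136 131 132 119  89  59  37  32  54  83 108 115 114 109 104
  102 100  90  91]
 [123 130 124 128 119 114  88  63  41  38  49  72  98 108 112 107 104 103
   95  92  86  93]
 [118 115 113 109 101  83  63  51  41  44  64  91 104 112 103 106 100  95
   
[... 697 characters left out ...]
101 103 100 103 100 106 107 100 103  99  97
   89  93 110 137]]
17 gap [0.51644019 0.185      0.07780673] [0.50757143 0.185      0.0682069 ] [0.52571364 0.185      0.08761454]
[[0.6195, 0.1911], [0.6089, 0.1915], [0.5982, 0.1893], [0.5876, 0.1897], [0.5771, 0.1901], [0.5666, 0.1905], [0.5561, 0.1884], [0.5457, 0.1888], [0.5352, 0.1867], [0.5249, 0.1871], [0.5146, 0.1875], [0.5042, 0.1854], [0.494, 0.1858], [0.4839, 0.1862]]
[0.056 0.055 0.038 0.036 0.036 0.035 0.01  0.011 0.034 0.032 0.041 0.041
 0.039 0.087]
front [[0.4798, 0.1802], [0.4795, 0.1677], [0.4816, 0.1552], [0.4812, 0.1428], [0.4808, 0.1304], [0.4829, 0.1179], [0.4826, 0.1055], [0.4847, 0.093], [0.4843, 0.0806], [0.4864, 0.0681]]
```

Request:
arm_command:
  deltas: [1,0.058,0.0184,0,0,1,0.058,0.0184,0,0,1,0.058,0.0184,0,0,1,0.058,0.0184,0,0,1,0.058,0.0184,0,0,1,0.058,0.0184,0,0,1,0.058,0.0184,0,0,1,0.058,0.0184,0,0,1,0.058,0.0184,0,0,1,0.058,0.0184,0,0,1,0.058,0.0184,0,0,1,0.058,0.0184,0,0]

```text
time: 3.1
position: [0.5203, 0.212, 0.2497]
tool_rot: [0.707, 0.707, -0.0, 0.0]
ft_force: [0.8, 0.3, 0.2]
grip_width: 0.0868
grip_force: 0.0
```

Request:
arm_command:
  deltas: [1,0.052,0,0,0,1,0.052,0,0,0,1,0.052,0,0,0,1,0,0,0.05,0,1,0,0,0.05,0,1,0,0,0.05,0,1,0,0,0.04,0,1,0,0,0,0]

```text
time: 4.1
position: [0.517, 0.3645, 0.0562]
tool_rot: [0.707, 0.707, -0.004, -0.002]
ft_force: [-0.5, -0.1, -0.1]
grip_width: 0.087
grip_force: 0.0
```

Request:
arm_command:
  deltas: [1,0,0,0.025,0,1,0,0,0.02,0,1,0,0,0,0]

```text
time: 4.47
position: [0.5196, 0.3657, 0.0145]
tool_rot: [0.707, 0.707, -0.001, -0.0]
ft_force: [-1.6, -0.1, -0.6]
grip_width: 0.0869
grip_force: 0.0
```

Request:
arm_command:
  deltas: [1,0.003,0,0.0115,0,1,0,0,0,0,-1,0,0,0,0,-1,0,0,0,0,-1,0,0,0,0,-1,0,0,0,0,-1,0,0,0,0,-1,0,0,0,0]
  newtons: 50

```text
time: 5.48
position: [0.5203, 0.3691, 0.0036]
tool_rot: [0.707, 0.707, -0.0, -0.0]
ft_force: [0.1, 0.6, 0.4]
grip_width: 0.0348
grip_force: 0.0
```

Request:
arm_command:
  deltas: [-1,0,0,0,0,-1,0,0,0,0,-1,0,0,0,0,-1,0,0,0,0]

```text
time: 5.98
position: [0.5203, 0.3691, 0.0035]
tool_rot: [0.707, 0.707, -0.0, -0.0]
ft_force: [0.0, -0.6, -0.4]
grip_width: 0.0016
grip_force: 0.0
```

```bash
python3 - <<'E'
from h import *
snap('scene','s1');snap('top','t1')
a=cv2.imread('pics/scene0.png');a=cv2.imread('pics/s1.png')[150:290,170:290];b=cv2.imread('pics/t1.png')[120:220,180:300]
cv2.imwrite('pics/c1.png',np.hstack([cv2.resize(a,(400,467)),cv2.resize(b,(400,333)).copy() if 0 else cv2.copyMakeBorder(cv2.resize(b,(400,333)),0,134,0,0,0)]))
print(status.get_obs()['position'],status.get_obs()['grip_width'])
E
```

```text
[0.52030368 0.36907174 0.0035617 ] 0.0005449610538984452
```

View pics/c1.png

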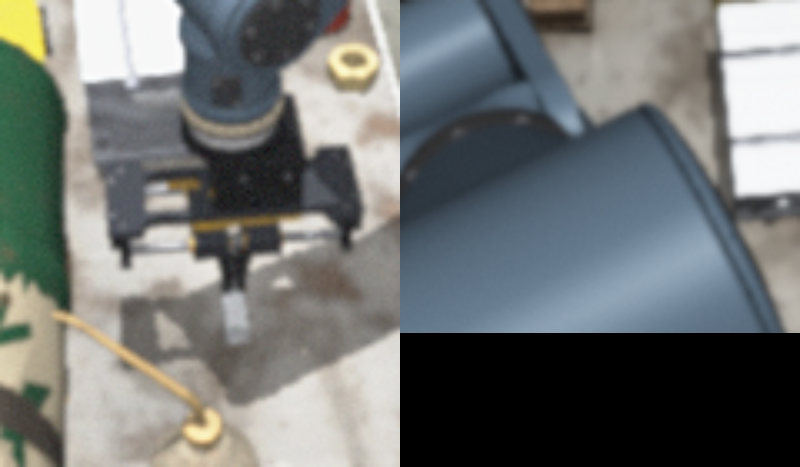

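The fingers are shut with nothing in them, at crop (235,320), and the gib is not visible from either side. I'll lift and look.

Request:
arm_command:
  deltas: [-1,0,0,-0.03,0,-1,0,0,-0.05,0,-1,0.05,0,-0.05,0,-1,0.05,0,-0.05,0,1,0.05,0,-0.03,0,1,0.05,-0.03,0,0]

```text
time: 6.82
position: [0.494, 0.5601, 0.2063]
tool_rot: [0.708, 0.706, 0.005, 0.001]
ft_force: [-0.1, 0.2, 0.1]
grip_width: 0.0131
grip_force: 0.0
```

```bash
python3 - <<'E'
from h import *
snap('scene','s2');snap('top','t2')
a=cv2.imread('pics/s2.png')[120:320,160:300];b=cv2.imread('pics/t2.png')[90:230,130:360]
cv2.imwrite('pics/c2.png',np.hstack([cv2.resize(a,(350,500)),cv2.copyMakeBorder(cv2.resize(b,(440,268)),0,232,0,0,0)]))
E
```

```text
(no output)
```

View pics/c2.png

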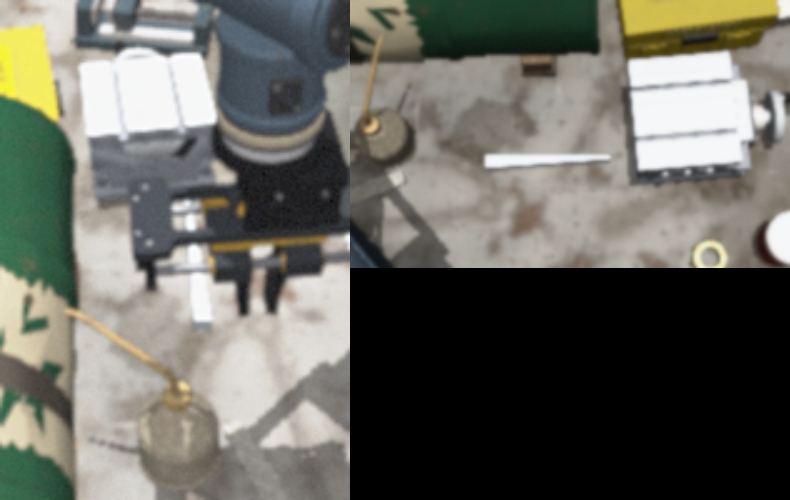

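The gib is still where it was, at about (201..265,173) in the top view. I'll compare the reported TCP with the image to see why the fingers missed.

```bash
python3 - <<'E'
from h import *
def proj(n,P):
    c=imaging.camera_params(n);q=c['camera_from_world']@np.r_[P,1];x=np.array([q[0],-q[1],-q[2]]);u=c['intrinsics']@x;return u[:2]/u[2],x[2]
o=status.get_obs();print(o['position'],o['grip_width'])
print('now tcp',proj('scene',o['position']))
T=np.array([.5203,.3691,.0036]);print('grasp tcp',proj('scene',T),'grasp+85 up',proj('scene',T+[0,0,.085]))
print('gib end top',proj('scene',[.52,.397,.022]),proj('scene',[.52,.397,0]))
d=np.load('pics/s1.npy');print((d[232:256:2,236:246]).round(3))
C=cloud('scene',d);print(C[232:256:2,240].round(3))
d=np.load('pics/s2.npy');C=cloud('scene',d)
m=(C[...,1]>.5)&(C[...,1]<.62)&(C[...,0]<.56)&(C[...,0]>.4)&(C[...,2]>.12)&(C[...,2]<.3)
print(np.percentile(C[m],[0,1,5],axis=0))
a=cv2.imread('pics/s1.png')[195:260,205:275];b=cv2.imread('pics/s2.png')[195:275,215:300]
cv2.imwrite('pics/c3.png',np.hstack([cv2.resize(a,(400,372),interpolation=2),cv2.resize(b,(395,372),interpolation=2)]))
E
```

```text
[0.48630585 0.56315633 0.202573  ] 0.020836898057621355
now tcp (array([264.79825292, 255.02096592]), np.float64(0.7874061804761459))
grasp tcp (array([239.13908646, 242.98762967]), np.float64(1.060117600458174)) grasp+85 up (array([238.99919751, 222.54001394]), np.float64(1.001504706422661))
gib end top (array([240.27658551, 246.85680002]), np.float64(1.0274672834224547)) (array([240.29481305, 251.88404076]), np.float64(1.042637679525764))
[[1.005 1.009 1.012 1.011 1.023 1.014 1.012 1.013 1.095 1.094]
 [1.03  1.017 1.017 1.018 1.029 1.02  1.017 1.016 1.09  1.088]
 [1.083 1.019 1.02  1.022 1.056 1.024 1.024 1.021 1.083 1.081]
 [1.077 1.026 1.047 1.05  1.048 1.049 1.048 1.078 1.076 1.079]
 [1.073 1.045 1.046 1.045 1.043 1.045 1.046 1.073 1.072 1.073]
 [1.07  1.042 1.041 1.038 1.039 1.044 1.04  1.045 1.066 1.069]
 [1.059 1.036 1.032 1.036 1.034 1.036 1.035 1.038 1.064 1.064]
 [1.058 1.04  1.026 1.029 1.031 1.033 1.031 1.031 1.032 1.057]
 [1.052 1.051 1.025 1.026 1.023 1.03  1.028 1.026 1.029 1.052]
 [1.044 1.045 1.032 1.035 1.03  1.034 1.037 1.034 1.033 1.047]
 [1.038 1.042 1.037 1.041 1.04  1.036 1.041 1.037 1.044 1.044]
 [1.036 1.036 1.036 1.035 1.039 1.035 1.04  1.039 1.038 1.037]]
[[ 0.518  0.373  0.054]
 [ 0.518  0.373  0.046]
 [ 0.517  0.359  0.021]
 [ 0.518  0.368  0.023]
 [ 0.518  0.374  0.023]
 [ 0.519  0.381  0.022]
 [ 0.52   0.387  0.022]
 [ 0.52   0.393  0.021]
 [ 0.521  0.401  0.023]
 [ 0.521  0.401  0.014]
 [ 0.521  0.399  0.002]
 [ 0.521  0.403 -0.002]]
[[0.47334089 0.5426007  0.1222342 ]
 [0.47502861 0.54303339 0.12488387]
 [0.47738998 0.55250989 0.24419042]]
```

View pics/c3.png

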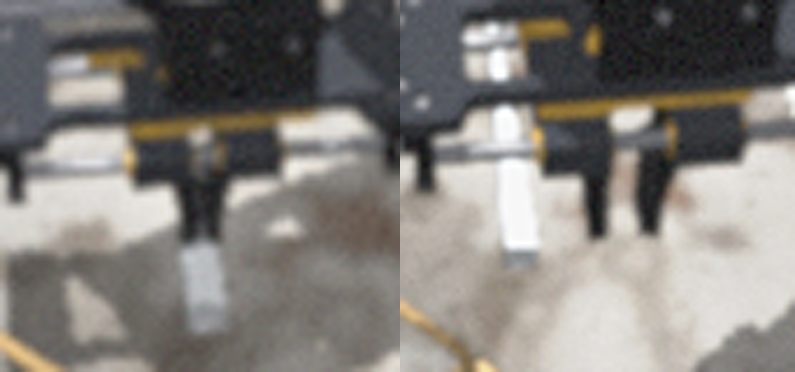

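The crop shows both fingers ending above the gib's top, at crop row 240 in the left panel. The real fingertips therefore sit higher than the reported TCP, and I'll measure by how much.

```bash
python3 - <<'E'
from h import *
o=status.get_obs();print(o['time'],o['position'],R.from_quat(o['tool_rot']).as_euler('xyz',degrees=True),o['q'],o['grip_width'])
d=imaging.camera('scene')[1];C=cloud('scene',d);o=status.get_obs();p=o['position'];print(p)
m=(abs(C[...,1]-p[1])<.03)&(abs(C[...,0]-p[0])<.05)&(C[...,2]>.1)&(C[...,2]<.3)
v,u=np.nonzero(m);k=C[m]
for r in range(236,254):
    s=v==r
    if s.any():print(r,u[s],k[s].mean(0).round(3))
# other gripper-shut image
C=cloud('scene',np.load('pics/s1.npy'))
for r in range(226,240):print(r,C[r,237:243].round(3)[:,1:].tolist())
E
```

```text
6.925 [0.48630585 0.56315633 0.202573  ] [-179.95876355   -0.22142816   90.31975537] [0.70716936 0.68388017 1.07531845 0.00347925 1.38045051 0.70093223] 0.020836898057621355
[0.48788361 0.56006365 0.20174187]
236 [256 257 258 259 260 261 262 271 272 273 274 275 276 277 278 279] [0.484 0.572 0.273]
237 [256 257 258 259 260 261 271 272 273 274 275 276 277 278] [0.485 0.572 0.271]
238 [256 257 258 259 260 261 271 272 273 274 275 276 277 278] [0.485 0.572 0.268]
239 [256 257 258 259 260 261 271 272 273 274 275 276 277] [0.486 0.571 0.263]
240 [256 257 258 259 260 261 271 272 273 274 275 276 277] [0.486 0.571 0.261]
241 [256 257 258 259 260 261 271 272 273 274 275 276 277] [0.486 0.571 0.258]
242 [256 257 258 259 260 261 271 272 273 274 275 276 277] [0.486 0.571 0.255]
243 [257 258 259 260 261 272 273 274 275 276] [0.486 0.573 0.254]
244 [257 258 259 260 261 272 273 274 275 276] [0.487 0.573 0.252]
245 [257 258 259 260 261 272 273 274 275 276] [0.486 0.573 0.248]
246 [257 258 259 260 261 272 273 274 275 276] [0.486 0.574 0.246]
247 [257 258 259 260 261 272 273 274 275 276] [0.486 0.574 0.
[... 763 characters left out ...]
.063]]
233 [[0.381, 0.062], [0.378, 0.058], [0.378, 0.057], [0.373, 0.051], [0.378, 0.056], [0.381, 0.059]]
234 [[0.379, 0.055], [0.379, 0.055], [0.379, 0.054], [0.373, 0.046], [0.378, 0.053], [0.38, 0.055]]
235 [[0.382, 0.054], [0.38, 0.052], [0.381, 0.052], [0.372, 0.041], [0.38, 0.051], [0.379, 0.049]]
236 [[0.382, 0.05], [0.381, 0.049], [0.38, 0.047], [0.359, 0.021], [0.38, 0.046], [0.38, 0.046]]
237 [[0.38, 0.044], [0.381, 0.045], [0.377, 0.039], [0.361, 0.019], [0.381, 0.043], [0.364, 0.022]]
238 [[0.38, 0.04], [0.368, 0.024], [0.366, 0.022], [0.368, 0.023], [0.367, 0.022], [0.369, 0.023]]
239 [[0.369, 0.021], [0.369, 0.021], [0.369, 0.021], [0.368, 0.019], [0.37, 0.022], [0.37, 0.02]]
```

The real fingertips sit about 38 mm above the reported TCP, so I'll go back and descend further, watching the force.

Request:
arm_command:
  deltas: [1,-0.05,0.015,0,0,1,-0.05,0.015,0,0,1,-0.05,0,0,0,1,-0.05,0,0.02,0,1,0,0,0.05,0,1,0,0,0.05,0,1,0,0,0.05,0,1,0,0,0.02,0,1,0,0,0,0]

```text
time: 8.1
position: [0.5197, 0.3564, 0.0108]
tool_rot: [0.708, 0.707, -0.001, -0.0]
ft_force: [0.3, 0.7, 1.2]
grip_width: 0.0867
grip_force: 0.0
```

Request:
arm_command:
  deltas: [1,0,0,0.012,0,1,0,0,0.01,0,1,0,0,0,0]

```text
time: 8.48
position: [0.5199, 0.3574, -0.0102]
tool_rot: [0.707, 0.707, -0.0, -0.0]
ft_force: [-0.1, 1.4, 0.3]
grip_width: 0.087
grip_force: 0.0
```

Request:
arm_command:
  deltas: [1,0.0115,0,0.008,0,1,0,0,0.008,0,1,0,0,0.006,0,1,0,0,0,0]

```text
time: 8.98
position: [0.5196, 0.3686, -0.0329]
tool_rot: [0.707, 0.707, -0.001, -0.0]
ft_force: [-0.2, -0.1, -0.3]
grip_width: 0.0867
grip_force: 0.0
```

Request:
arm_command:
  deltas: [-1,0,0,0,0,-1,0,0,0,0,-1,0,0,0,0,-1,0,0,0,0,-1,0,0,0,0,-1,0,0,0,0,-1,0,0,0,0,-1,0,0,0,0,-1,0,0,0,0]
  newtons: 50

```text
time: 10.1
position: [0.5203, 0.369, -0.0321]
tool_rot: [0.707, 0.707, 0.0, 0.0]
ft_force: [-0.9, -1.2, -0.2]
grip_width: 0.0163
grip_force: 50.0
```

The gib is gripped at a width of 16.3 mm. I'll lift it and carry it to azimuth of about 0.045 rad.

Request:
arm_command:
  deltas: [-1,0,0,-0.02,0,-1,0,0,-0.04,0,-1,0,0,-0.06,0,-1,0,0,-0.06,0,-1,0,0,-0.06,0,-1,-0.057,0,0,0,-1,-0.057,0,0,0,-1,-0.057,0,0,0,-1,-0.057,0,0,0,-1,-0.057,0,0,0,-1,-0.057,0,0,-0.045,-1,0,0,0,0]

```text
time: 11.6
position: [0.5198, 0.0231, 0.2089]
tool_rot: [0.694, 0.72, -0.0, 0.001]
ft_force: [0.6, 0.2, -2.8]
grip_width: 0.016
grip_force: 50.0
```

```bash
python3 - <<'E'
from h import *
o=status.get_obs();print({k:np.round(o[k],3) for k in('position','q','ft_force','moment','grip_width')})
E
```

```text
{'position': array([0.52 , 0.023, 0.209]), 'q': array([-1.700e-01,  3.580e-01,  1.666e+00, -1.000e-03,  1.117e+00,
       -2.070e-01]), 'ft_force': array([ 0.575,  0.178, -2.759]), 'moment': array([ 0.197, -0.073,  0.038]), 'grip_width': np.float64(0.016)}
```

Request:
arm_command:
  deltas: [-1,0.055,0,-0.03,0,-1,0.055,0,-0.03,-0.008,-1,0,0,-0.06,0,-1,0,0,-0.06,0,-1,0,0,-0.06,0,-1,0,0,-0.06,0,-1,0,0,-0.06,0]

```text
time: 12.48
position: [0.5133, 0.1378, 0.5703]
tool_rot: [0.688, 0.726, 0.0, -0.0]
ft_force: [1.3, -0.5, -2.4]
grip_width: 0.0164
grip_force: 50.0
```

```bash
cat > q.py <<'E'
from h import *
o=status.get_obs();print({k:np.round(o[k],3).tolist() for k in('time','position','q','ft_force','moment','grip_width')});print(R.from_quat(o['tool_rot']).as_matrix().round(3))
E
python3 q.py
```

```text
{'time': 12.475, 'position': [0.513, 0.138, 0.57], 'q': [0.051, 0.199, 0.936, 0.001, 2.006, -0.002], 'ft_force': [1.301, -0.469, -2.427], 'moment': [0.106, -0.233, 0.008], 'grip_width': 0.016}
[[-0.054  0.999  0.   ]
 [ 0.999  0.054  0.001]
 [ 0.001  0.    -1.   ]]
```

Request:
arm_command:
  deltas: [-1,0,0,-0.06,0,-1,0,0,-0.06,0,-1,0,0,-0.05,0]

```text
time: 12.85
position: [0.5127, 0.1377, 0.7411]
tool_rot: [0.688, 0.726, 0.001, 0.001]
ft_force: [1.5, 0.3, -2.1]
grip_width: 0.0163
grip_force: 50.0
```

```bash
python3 q.py
```

```text
{'time': 12.85, 'position': [0.513, 0.138, 0.741], 'q': [0.051, 0.348, 0.261, 0.001, 2.53, -0.002], 'ft_force': [1.486, 0.262, -2.112], 'moment': [0.121, -0.204, -0.02], 'grip_width': 0.016}
[[-0.054  0.999  0.003]
 [ 0.999  0.054  0.001]
 [ 0.     0.003 -1.   ]]
```

Request:
arm_command:
  deltas: [-1,0,0,-0.02,0,-1,0,0,-0.02,0]

```text
time: 13.1
position: [0.5022, 0.134, 0.7553]
tool_rot: [0.688, 0.726, 0.004, 0.002]
ft_force: [-0.3, -0.1, -2.8]
grip_width: 0.0163
grip_force: 50.0
```

```bash
python3 q.py
```

```text
{'time': 13.1, 'position': [0.502, 0.134, 0.755], 'q': [0.044, 0.344, 0.221, 0.005, 2.568, -0.005], 'ft_force': [-0.277, -0.055, -2.823], 'moment': [0.143, -0.124, 0.015], 'grip_width': 0.016}
[[-0.053  0.999  0.008]
 [ 0.999  0.053  0.003]
 [ 0.003  0.008 -1.   ]]
```

Request:
arm_command:
  deltas: [-1,0,0,-0.06,0,-1,0,0,-0.06,0,-1,0,0,-0.06,0]

```text
time: 13.48
position: [0.4307, 0.1148, 0.81]
tool_rot: [0.688, 0.725, 0.032, 0.02]
ft_force: [-0.5, -0.8, -2.6]
grip_width: 0.0163
grip_force: 50.0
```

```bash
python3 q.py
```

```text
{'time': 13.475, 'position': [0.431, 0.115, 0.81], 'q': [-0.006, 0.228, 0.218, 0.038, 2.622, -0.025], 'ft_force': [-0.496, -0.82, -2.609], 'moment': [0.137, -0.003, 0.03], 'grip_width': 0.016}
[[-0.053  0.996  0.073]
 [ 0.999  0.051  0.018]
 [ 0.015  0.074 -0.997]]
```

It tilts at the reach limit, as hoped. I'll continue outward and up.

Request:
arm_command:
  deltas: [-1,-0.006,0.045,-0.04,0,-1,-0.006,0.045,-0.04,0,-1,-0.006,0.045,-0.04,0]

```text
time: 13.85
position: [0.4929, 0.0867, 0.7961]
tool_rot: [0.687, 0.723, 0.059, 0.039]
ft_force: [-0.0, -0.5, -2.6]
grip_width: 0.0162
grip_force: 50.0
```

```bash
python3 q.py
```

```text
{'time': 13.85, 'position': [0.493, 0.087, 0.796], 'q': [-0.08, 0.266, 0.219, 0.075, 2.52, -0.067], 'ft_force': [-0.036, -0.477, -2.578], 'moment': [0.157, 0.052, -0.009], 'grip_width': 0.016}
[[-0.053  0.989  0.137]
 [ 0.998  0.049  0.033]
 [ 0.026  0.139 -0.99 ]]
```

Request:
arm_command:
  deltas: [-1,0.025,0.04,-0.04,0,-1,0.025,0.04,-0.04,0,-1,0.025,0.04,-0.04,0]

```text
time: 14.22
position: [0.5184, 0.1465, 0.7951]
tool_rot: [0.685, 0.72, 0.093, 0.06]
ft_force: [-0.1, -0.8, -3.1]
grip_width: 0.0169
grip_force: 50.0
```

```bash
python3 q.py
```

```text
{'time': 14.225, 'position': [0.518, 0.147, 0.795], 'q': [0.04, 0.28, 0.219, 0.066, 2.424, 0.043], 'ft_force': [-0.085, -0.771, -3.085], 'moment': [0.117, 0.131, 0.006], 'grip_width': 0.017}
[[-0.055  0.975  0.214]
 [ 0.998  0.045  0.052]
 [ 0.041  0.216 -0.975]]
```

Request:
arm_command:
  deltas: [-1,-0.053,0,0.02,0,-1,-0.053,0,0,0,-1,-0.053,0,0,0,-1,-0.053,0,0,0,-1,0,0.045,-0.04,0,-1,0,0.045,-0.04,0,-1,0,0.045,-0.04,0]

```text
time: 15.1
position: [0.5715, -0.053, 0.7953]
tool_rot: [0.681, 0.716, 0.119, 0.091]
ft_force: [-1.0, -0.2, -2.6]
grip_width: 0.0168
grip_force: 50.0
```

```bash
python3 q.py
```

```text
{'time': 15.1, 'position': [0.572, -0.053, 0.795], 'q': [-0.381, 0.295, 0.218, 0.217, 2.355, -0.256], 'ft_force': [-0.951, -0.172, -2.587], 'moment': [0.146, 0.258, -0.001], 'grip_width': 0.017}
[[-0.055  0.954  0.294]
 [ 0.998  0.043  0.047]
 [ 0.032  0.296 -0.955]]
```

Request:
arm_command:
  deltas: [-1,0,0.045,-0.04,0,-1,0,0.045,-0.04,0,-1,0,0.045,-0.04,0,-1,0,0.045,-0.04,0,-1,0,0.045,-0.04,0]

```text
time: 15.72
position: [0.5945, -0.0378, 0.8318]
tool_rot: [0.673, 0.704, 0.172, 0.15]
ft_force: [-0.3, 0.7, -2.4]
grip_width: 0.0162
grip_force: 50.0
```

```bash
python3 q.py
```

```text
{'time': 15.725, 'position': [0.595, -0.038, 0.832], 'q': [-0.368, 0.259, 0.219, 0.251, 2.229, -0.214], 'ft_force': [-0.284, 0.728, -2.443], 'moment': [0.158, 0.392, -0.011], 'grip_width': 0.016}
[[-0.049  0.895  0.444]
 [ 0.999  0.035  0.04 ]
 [ 0.02   0.445 -0.895]]
```

Request:
arm_command:
  deltas: [-1,0,0.045,-0.04,0,-1,0,0.045,-0.04,0,-1,0,0.045,-0.04,0,-1,0,0.045,-0.04,0]

```text
time: 16.23
position: [0.5911, -0.0287, 0.8772]
tool_rot: [0.662, 0.689, 0.217, 0.199]
ft_force: [0.1, 1.2, -2.8]
grip_width: 0.0163
grip_force: 50.0
```

```bash
python3 q.py
```

```text
{'time': 16.225, 'position': [0.591, -0.029, 0.877], 'q': [-0.383, 0.206, 0.219, 0.294, 2.146, -0.191], 'ft_force': [0.133, 1.241, -2.797], 'moment': [0.081, 0.555, -0.009], 'grip_width': 0.016}
[[-0.045  0.826  0.562]
 [ 0.999  0.03   0.036]
 [ 0.013  0.563 -0.826]]
```

Lean is now 34.3° with the yaw about right. Next I'll descend to in front of the mouth.

Request:
arm_command:
  deltas: [-1,0.0294,-0.0309,0.0405,0,-1,0.0294,-0.0309,0.0405,0,-1,0.0294,-0.0309,0.0405,0,-1,0.0294,-0.0309,0.0405,0,-1,0.0294,-0.0309,0.0405,0,-1,0.0294,-0.0309,0.0405,0,-1,0.0294,-0.0309,0.0405,0,-1,0.0294,-0.0309,0.0405,0,-1,0.0294,-0.0309,0.0405,0,-1,0.0294,-0.0309,0.0405,0,-1,0.0294,-0.0309,0.0405,0,-1,0.0294,-0.0309,0.0405,0]

```text
time: 17.73
position: [0.5426, 0.3288, 0.2778]
tool_rot: [0.662, 0.689, 0.219, 0.197]
ft_force: [1.0, -0.0, -2.6]
grip_width: 0.0161
grip_force: 50.0
```

```bash
python3 q.py
```

```text
{'time': 17.725, 'position': [0.543, 0.329, 0.278], 'q': [0.495, 0.277, 1.765, -0.431, 0.587, 0.754], 'ft_force': [0.955, -0.02, -2.636], 'moment': [0.11, 0.426, -0.046], 'grip_width': 0.016}
[[-0.045  0.826  0.562]
 [ 0.999  0.027  0.04 ]
 [ 0.018  0.563 -0.826]]
```

Request:
arm_command:
  deltas: [-1,0.022,-0.027,0.036,0,-1,0.022,-0.027,0.036,0,-1,0.022,-0.027,0.036,0,-1,0.022,-0.027,0.036,0,-1,0,0,0,0,-1,0,0,0,0]

```text
time: 18.48
position: [0.5309, 0.4179, 0.1011]
tool_rot: [0.662, 0.689, 0.218, 0.198]
ft_force: [-0.2, -0.8, -2.6]
grip_width: 0.0164
grip_force: 50.0
```

```bash
python3 q.py; python3 - <<'E'
from h import *
snap('scene','s3');snap('top','t3')
a=cv2.imread('pics/s3.png')[140:290,170:310];b=cv2.imread('pics/t3.png')[100:220,160:340]
cv2.imwrite('pics/c4.png',np.hstack([cv2.resize(a,(373,400),interpolation=2),cv2.copyMakeBorder(cv2.resize(b,(420,280),interpolation=2),0,120,0,0,0)]))
E
```

```text
{'time': 18.475, 'position': [0.531, 0.418, 0.101], 'q': [0.662, 0.62, 1.796, -1.008, 0.381, 1.511], 'ft_force': [-0.17, -0.849, -2.649], 'moment': [0.121, 0.547, 0.053], 'grip_width': 0.016}
[[-0.045  0.826  0.562]
 [ 0.999  0.028  0.039]
 [ 0.016  0.563 -0.827]]
```

View pics/c4.png

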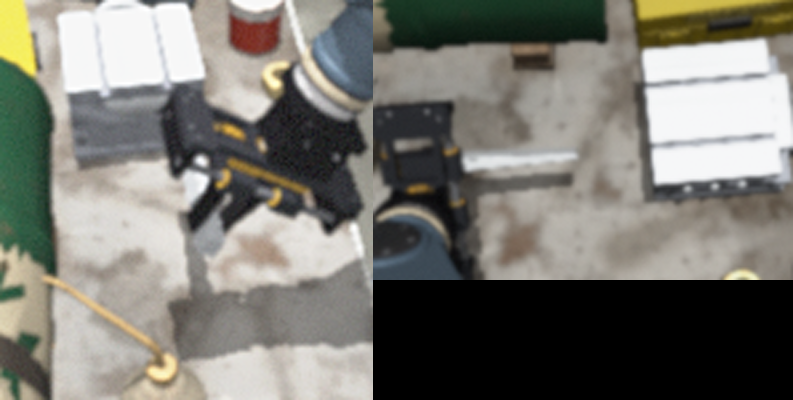

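The top view shows the gib leaning, with its thin end at about px (247,167) and its shadow below it. The scene view shows it leaning the same way as the dovetail. I'll measure it from depth.

```bash
cat > gib.py <<'E'
from h import *
def gib(f):
    C=cloud('top',np.load(f'pics/{f}.npy'))
    v,u=np.mgrid[:384,:512]
    m=(u>195)&(u<262)&(v>150)&(v<190)&(C[...,2]>.05)&(C[...,2]<.2)
    P=C[m];P=P[(P[:,0]>.45)&(P[:,0]<.6)]
    print(len(P),'y range',np.percentile(P[:,1],[0,1,99,100]).round(4))
    for a in np.arange(P[:,1].min(),P[:,1].max(),.015):
        s=(P[:,1]>=a)&(P[:,1]<a+.015)
        if s.sum()>3:print(s.sum(),P[s].mean(0).round(4),'x',np.percentile(P[s,0],[2,98]).round(4),'z',np.percentile(P[s,2],[2,98]).round(4))
    return P
if __name__=='__main__':
    P=gib('t3'); S=P[P[:,1]<.35]
    A=np.c_[S[:,0],S[:,1],np.ones(len(S))]; print('plane z=',np.linalg.lstsq(A,S[:,2],rcond=None)[0])
    print('lines',np.polyfit(S[:,1],S[:,0],1),np.polyfit(S[:,1],S[:,2],1))
E
python3 gib.py
```

```text
349 y range [0.2658 0.2682 0.3849 0.3864]
36 [0.5109 0.2738 0.1376] x [0.5036 0.5195] z [0.1279 0.1455]
36 [0.5113 0.2887 0.1377] x [0.5038 0.5206] z [0.1244 0.1465]
36 [0.5088 0.3038 0.1399] x [0.5021 0.5171] z [0.1318 0.1454]
38 [0.5087 0.3187 0.1404] x [0.5009 0.5177] z [0.1311 0.1463]
42 [0.5082 0.3331 0.1411] x [0.5002 0.518 ] z [0.1311 0.1455]
47 [0.5076 0.348  0.1421] x [0.4983 0.5184] z [0.1318 0.1479]
51 [0.507  0.3631 0.1428] x [0.4987 0.5192] z [0.1309 0.1495]
62 [0.4946 0.3784 0.1548] x [0.4523 0.5157] z [0.137  0.1988]
plane z= [-0.68084569  0.02709311  0.47807043]
lines [-0.05175477  0.52532187] [0.06233013 0.12040731]
```

Request:
arm_command:
  deltas: [-1,-0.0207,-0.01,0.0164,0,-1,-0.0207,-0.01,0.0164,0,-1,-0.0207,-0.01,0.0164,0,-1,0,0,0,0,-1,0,0,0,0]

```text
time: 19.2
position: [0.5406, 0.3628, 0.0506]
tool_rot: [0.665, 0.69, 0.211, 0.195]
ft_force: [-0.2, 0.2, -3.1]
grip_width: 0.0166
grip_force: 50.0
```

```bash
python3 q.py; python3 - <<'E'
from h import *
import gib
snap('scene','s4');snap('top','t4')
P=gib.gib('t4')
a=cv2.imread('pics/s4.png')[150:230,190:290];b=cv2.imread('pics/t4.png')[130:210,190:310]
cv2.imwrite('pics/c5.png',np.hstack([cv2.resize(a,(400,320),interpolation=2),cv2.copyMakeBorder(cv2.resize(b,(400,267),interpolation=2),0,53,0,0,0)]))
E
```

```text
{'time': 19.2, 'position': [0.541, 0.363, 0.051], 'q': [0.56, 0.688, 1.891, -1.428, 0.272, 1.873], 'ft_force': [-0.156, 0.21, -3.076], 'moment': [0.086, 0.577, -0.003], 'grip_width': 0.017}
[[-0.041  0.835  0.549]
 [ 0.999  0.028  0.031]
 [ 0.01   0.55  -0.835]]
783 y range [0.231  0.2339 0.382  0.3837]
31 [0.5193 0.2381 0.0886] x [0.5119 0.5272] z [0.0791 0.0943]
36 [0.519  0.2531 0.0886] x [0.5117 0.5277] z [0.0787 0.0957]
40 [0.5184 0.2689 0.0893] x [0.5095 0.5289] z [0.0772 0.0969]
38 [0.5173 0.2838 0.091 ] x [0.5097 0.5286] z [0.0794 0.0973]
39 [0.5154 0.2989 0.0927] x [0.5077 0.5258] z [0.0833 0.0988]
47 [0.5087 0.3144 0.099 ] x [0.4551 0.5264] z [0.0824 0.1434]
213 [0.4895 0.3287 0.1634] x [0.4558 0.5225] z [0.0889 0.1962]
91 [0.485  0.344  0.1826] x [0.4644 0.5125] z [0.1663 0.1977]
108 [0.4899 0.3582 0.177 ] x [0.4688 0.5104] z [0.1679 0.1882]
124 [0.4887 0.3738 0.1789] x [0.468  0.5214] z [0.1281 0.1978]
16 [0.4796 0.3822 0.1904] x [0.4628 0.5055] z [0.1718 0.1984]
```

View pics/c5.png

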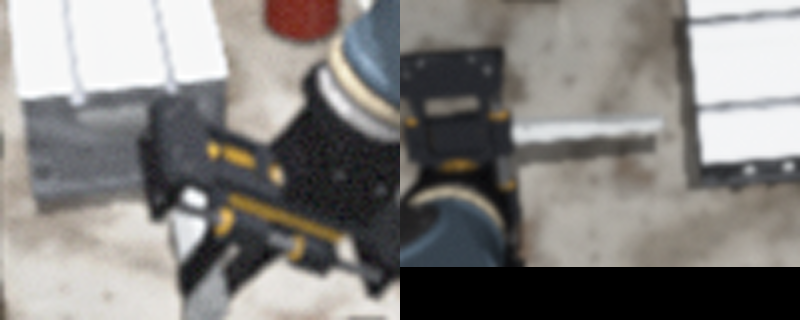

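The tip is now short of the mouth at top px (268,167), but joint 4 has reached its range limit at -1.43. I'll fit the arm kinematics to plan a way round.

```bash
cat > kin.py <<'E'
from h import *
from scipy.optimize import least_squares
D=[([-1.4995,.52835,1.43377,0,1.18139,-.17852],[.15447,-.60487,.18519]),([.70717,.68388,1.07532,.00348,1.38045,.70093],[.48631,.56316,.20257]),
([-.17,.358,1.666,-.001,1.117,-.207],[.52,.023,.209]),([.051,.199,.936,.001,2.006,-.002],[.513,.138,.570]),([.051,.348,.261,.001,2.53,-.002],[.513,.138,.741]),
([-.08,.266,.219,.075,2.52,-.067],[.493,.087,.796]),([.04,.28,.219,.066,2.424,.043],[.518,.147,.795]),([-.381,.295,.218,.217,2.355,-.256],[.572,-.053,.795]),
([-.383,.206,.219,.294,2.146,-.191],[.591,-.029,.877]),([.495,.277,1.765,-.431,.587,.754],[.543,.329,.278]),([.662,.62,1.796,-1.008,.381,1.511],[.531,.418,.101]),([.56,.688,1.891,-1.428,.272,1.873],[.541,.363,.051])]
def fr(q,k,s=(1,1,1)):
    a,h,L1,L2,e,d,L3,f,g=k
    A=R.from_euler('Z',q[0]);B=A*R.from_euler('Y',q[1]);
    p=A.apply([a,d,h])+B.apply([0,0,L1]);B=B*R.from_euler('Y',q[2]);p=p+B.apply([e,0,L2]);
    B=B*R.from_euler('Z',s[0]*q[3])*R.from_euler('Y',q[4]);p=p+B.apply([f,g,L3]);return p,B*R.from_euler('Z',q[5]*s[1])
k0=[0,.2,.45,.4,0,.11,.2,0,0]
LO=np.array([-3.08,-.75,.22,-1.43,0,-2.85]);HI=np.array([3.08,2.2,2.44,4.57,2.65,2.85])
best=None
for s in((1,1),(1,-1),(-1,1),(-1,-1)):
    r=least_squares(lambda k:np.ravel([fr(q,k,s)[0]-p for q,p in D]),k0)
    if best is None or r.cost<best[0]-1e-12:best=(r.cost,s,r.x)
cost,S,K=best
def ik(P,Rt,q0):
    def f(q):
        p,r=fr(q,K,S);return np.r_[(p-P)*10,(Rt.inv()*r).as_rotvec()]
    r=least_squares(f,np.clip(q0,LO+1e-3,HI-1e-3),bounds=(LO,HI));return r.x,r.cost
E
python3 - <<'E'
from kin import *
print(cost,S,K.round(3)); o=status.get_obs();p,r=fr(o['q'],K,S);print(p-o['position']);Rn=R.from_quat(o['tool_rot']);X=r.inv()*Rn;print(X.as_matrix().round(3))
for q,p in D:print((fr(q,K,S)[0]-p).round(4),end=' ')
E
```

```text
1.6006666279988722e-06 (1, 1) [0.    0.274 0.588 0.392 0.114 0.111 0.342 0.    0.   ]
[3.23943487e-04 1.32012586e-04 5.01923144e-05]
[[ 0. -1. -0.]
 [ 1.  0.  0.]
 [-0. -0.  1.]]
[ 0.0001 -0.0001 -0.    ] [-0.      0.0001 -0.0001] [-0.0001  0.0002 -0.0001] [ 0.0003 -0.0002  0.0004] [-0.0003 -0.0004 -0.0002] [-0.0002 -0.      0.0001] [ 0.0005 -0.0002 -0.0002] [-0.0006  0.      0.0004] [ 0.0005  0.0002 -0.0003] [-0.0005  0.0001 -0.0002] [0.0004 0.0005 0.0006] [-0.0003 -0.0004 -0.0003]
```

```bash
cat > plan.py <<'E'
from kin import *
X=R.from_euler('Z',np.pi/2)
# tip offset in tool frame, from the t3 look
R3=R.from_quat([.662,.689,.218,.198]);V=R3.inv().apply(np.array([.5115,.266,.135])-[.5309,.4179,.1011])
def Rtar(lean,yaw,roll=0):
    l=np.deg2rad(lean);y=R.from_euler('Z',yaw)
    M=np.column_stack([[0,1,0],[np.cos(l),0,np.sin(l)],[np.sin(l),0,-np.cos(l)]])
    return y*R.from_matrix(M)*R.from_euler('Z',roll)
def tool2flange(Rt):return Rt*X.inv()
E
python3 - <<'E'
from plan import *
print('V',V.round(4));rng=np.random.default_rng(0)
m=np.array([.5174,.187,.0765])
for lean in(35,33):
  for yaw in(.045,):
    for dep in(-.06,-.02,.02,.06,.1,.118,.13):
        Rt=Rtar(lean,yaw);ax=Rt.apply([1,0,0]);tip=m-ax*dep;P=tip-Rt.apply(V)
        out={}
        for t in range(25):
            q0=np.array([.4,.6,1.9,rng.uniform(-1.4,4.5),rng.uniform(.1,.6),rng.uniform(-2.5,2.5)])
            q,c=ik(P,tool2flange(Rt),q0)
            if c<1e-6: out[tuple(q.round(2))]=1
        print(lean,dep,P.round(3),list(out)[:3])
E
```

```text
V [-0.1503 -0.0012 -0.0447]
35 -0.06 [0.535 0.398 0.041] []
35 -0.02 [0.536 0.358 0.041] []
35 0.02 [0.538 0.318 0.041] [(np.float64(0.49), np.float64(0.7), np.float64(1.99), np.float64(4.3), np.float64(0.27), np.float64(2.37))]
35 0.06 [0.54  0.278 0.041] [(np.float64(0.41), np.float64(0.69), np.float64(2.05), np.float64(3.99), np.float64(0.27), np.float64(2.61))]
35 0.1 [0.542 0.238 0.041] [(np.float64(0.32), np.float64(0.69), np.float64(2.11), np.float64(3.71), np.float64(0.29), np.float64(2.82))]
35 0.118 [0.543 0.22  0.041] []
35 0.13 [0.543 0.209 0.041] []
33 -0.06 [0.533 0.398 0.04 ] [(np.float64(0.63), np.float64(0.72), np.float64(1.83), np.float64(-1.29), np.float64(0.32), np.float64(1.79))]
33 -0.02 [0.535 0.358 0.04 ] []
33 0.02 [0.537 0.318 0.04 ] [(np.float64(0.48), np.float64(0.69), np.float64(1.97), np.float64(4.49), np.float64(0.24), np.float64(2.17))]
33 0.06 [0.539 0.278 0.04 ] [(np.float64(0.4), np.float64(0.68), np.float64(2.03), np.float64(4.16), np.float64(0.23), np.float64(2.44))]
33 0.1 [0.541 0.238 0.04 ] [(np.float64(0.31), np.float64(0.68), np.float64(2.09), np.float64(3.82), np.float64(0.23), np.float64(2.7))]
33 0.118 [0.541 0.22  0.04 ] [(np.float64(0.27), np.float64(0.68), np.float64(2.11), np.float64(3.67), np.float64(0.24), np.float64(2.81))]
33 0.13 [0.542 0.208 0.04 ] []
```

```bash
cat >> plan.py <<'E'
def solve(P,Rt,q0s):
    b=None
    for q0 in q0s:
        q,c=ik(P,tool2flange(Rt),np.array(q0,float))
        if b is None or c<b[1]:b=(q,c)
    return b
FL=[[.45,.7,1.95,4.3,.27,2.3],[.45,.7,2.0,4.,.3,2.5],[.3,.69,2.1,3.6,.3,2.7]]
def at(tip,Rt):return np.asarray(tip)-Rt.apply(V)
E
python3 - <<'E'
from plan import *
m=np.array([.5174,.187,.0765])
for lean in(33,34.3,36,38):
  for yaw in(.03,.06):
    Rt=Rtar(lean,yaw);ax=Rt.apply([1,0,0]);s=''
    for dep in(-.02,-.01,0,.01,.1,.115):
        q,c=solve(at(m-ax*dep,Rt),Rt,FL);s+=f'| {dep} c={c:.0e} q4 {q[3]:.2f} q5 {q[4]:.2f} q6 {q[5]:.2f} '
    print(lean,yaw,s)
# approach from the robot side, low
Rt=Rtar(34.3,.045)
for x in(.40,.44,.48,.517):
  for z in(.0765,.12,.16,.22):
    print(x,z,[(y,'%.0e'%c,q[3:].round(2).tolist()) for y in(.205,.1,-.05,-.2) for q,c in [solve(at([x,y,z],Rt),Rt,FL+[[0,.6,1.9,2.5,.3,1],[-.3,.5,1.9,1.5,.3,0.]])]])
E
```

```text
33 0.03 | -0.02 c=6e-04 q4 4.57 q5 0.27 q6 2.16 | -0.01 c=3e-04 q4 4.57 q5 0.27 q6 2.15 | 0 c=1e-04 q4 4.57 q5 0.26 q6 2.14 | 0.01 c=1e-05 q4 4.57 q5 0.25 q6 2.12 | 0.1 c=2e-30 q4 3.87 q5 0.23 q6 2.67 | 0.115 c=2e-29 q4 3.75 q5 0.24 q6 2.76 
33 0.06 | -0.02 c=2e-04 q4 4.57 q5 0.26 q6 2.14 | -0.01 c=7e-05 q4 4.57 q5 0.25 q6 2.12 | 0 c=5e-06 q4 4.57 q5 0.25 q6 2.11 | 0.01 c=7e-30 q4 4.52 q5 0.24 q6 2.14 | 0.1 c=4e-30 q4 3.76 q5 0.23 q6 2.74 | 0.115 c=5e-29 q4 3.64 q5 0.24 q6 2.83 
34.3 0.03 | -0.02 c=1e-04 q4 4.57 q5 0.29 q6 2.17 | -0.01 c=3e-05 q4 4.57 q5 0.28 q6 2.16 | 0 c=5e-30 q4 4.55 q5 0.28 q6 2.16 | 0.01 c=9e-29 q4 4.48 q5 0.27 q6 2.22 | 0.1 c=2e-24 q4 3.79 q5 0.27 q6 2.75 | 0.115 c=1e-26 q4 3.68 q5 0.28 q6 2.83 
34.3 0.06 | -0.02 c=1e-05 q4 4.57 q5 0.28 q6 2.14 | -0.01 c=4e-25 q4 4.53 q5 0.27 q6 2.17 | 0 c=1e-26 q4 4.46 q5 0.26 q6 2.22 | 0.01 c=2e-26 q4 4.39 q5 0.26 q6 2.28 | 0.1 c=1e-28 q4 3.69 q5 0.27 q6 2.82 | 0.115 c=2e-05 q4 3.63 q5 0.27 q6 2.85 
36 0.03 | -0.02 c=3e-31 q4 4.54 q5 0.31 q6 2.21 | -0.01 c=4e-30 q4 4.47 q5 0.31 q6 2.26 | 0 c=7e-29 q4 4.41 q5 0.31 q6 2.31 | 0.
[... 2727 characters left out ...]
, -0.75]), (-0.2, '4e-26', [1.15, 0.35, -1.64])]
0.517 0.0765 [(0.205, '4e-05', [4.57, 0.28, 2.15]), (0.1, '4e-30', [3.82, 0.27, 2.73]), (-0.05, '5e-03', [3.42, 0.29, 2.85]), (-0.2, '2e-04', [2.34, 0.42, -2.85])]
0.517 0.12 [(0.205, '2e-29', [-1.3, 0.29, 1.73]), (0.1, '1e-30', [4.23, 0.19, 2.31]), (-0.05, '2e-03', [3.4, 0.18, 2.85]), (-0.2, '4e-30', [2.15, 0.35, -2.64])]
0.517 0.16 [(0.205, '2e-29', [-1.02, 0.33, 1.43]), (0.1, '3e-04', [4.57, 0.16, 1.96]), (-0.05, '4e-22', [2.64, 0.12, -2.73]), (-0.2, '2e-30', [1.74, 0.3, -2.2])]
0.517 0.22 [(0.205, '1e-30', [-0.72, 0.43, 1.12]), (0.1, '4e-27', [-0.69, 0.27, 0.92]), (-0.05, '4e-30', [0.45, 0.13, -0.53]), (-0.2, '2e-20', [1.05, 0.34, -1.48])]
```

```bash
cat > sim.py <<'E'
from plan import *
def run(segs,q,P,Rt,verbose=True):
    """segs: list of ('t',[x,y,z]) world goto or ('r',roll); returns rows"""
    for kind,val in segs:
        if kind=='t':
            d=np.array(val)-P;n=int(np.ceil(np.linalg.norm(d)/.055));row=np.r_[(Rt.inv().apply(d)/n).round(4),0]
        else: n=int(np.ceil(abs(val)/.18));row=np.r_[0,0,0,round(val/n,3)]
        mx=np.zeros(6);bad=0
        for i in range(n):
            P=P+Rt.apply(row[:3]);Rt=Rt*R.from_euler('Z',row[3]);q2,c=ik(P,tool2flange(Rt),q);mx=np.maximum(mx,abs(q2-q));bad=max(bad,c);q=q2
            P,f=fr(q,K,S);Rt=f*X
        g=P+Rt.apply([0,0,V[2]]);t=P+Rt.apply(V);e=P+Rt.apply([.03,0,V[2]])
        print(kind,n,row.tolist(),'P',P.round(3),'q',q.round(2).tolist(),'dq %.2f bad %.0e'%(mx.max(),bad),'tip',t.round(3),'end z %.3f'%e[2])
    return q,P,Rt
if __name__=='__main__':
    o=status.get_obs()
    run([('t',[.54,.36,.30]),('t',[.52,.1,.30]),('r',2.1),('t',[.52,-.06,.27]),('t',[.50,-.10,.20]),('t',[.48,-.10,.14]),('r',1.08),('t',[.48,.0,.13]),('r',1.08),('t',[.46,.12,.12]),('r',1.26),('t',[.45,.25,.11]),('r',.763),('t',[.44,.35,.045]),('t',[.534,.365,.041])],o['q'],o['position'],R.from_quat(o['tool_rot']))
E
python3 sim.py
```

```text
t 5 [-0.0001, 0.0274, -0.0417, 0.0] P [0.54 0.36 0.3 ] q [0.56, 0.28, 1.68, -0.42, 0.7, 0.77] dq 0.39 bad 4e-23 tip [0.521 0.208 0.335] end z 0.337
t 5 [-0.0518, -0.0048, -0.0038, 0.0] P [0.52 0.1  0.3 ] q [-0.07, 0.04, 1.99, 0.13, 0.54, -0.2] dq 0.27 bad 4e-21 tip [ 0.501 -0.052  0.335] end z 0.338
r 12 [0.0, 0.0, 0.0, 0.175] P [0.52 0.1  0.3 ] q [-0.07, 0.04, 1.99, 0.13, 0.54, 1.9] dq 0.18 bad 5e-25 tip [0.385 0.172 0.267] end z 0.351
t 3 [0.0208, 0.0496, 0.0067, 0.0] P [ 0.52 -0.06  0.27] q [-0.54, 0.08, 2.05, 0.59, 0.59, 1.1] dq 0.29 bad 3e-19 tip [0.384 0.012 0.237] end z 0.321
t 2 [-0.0142, 0.0315, 0.0231, 0.0] P [ 0.5 -0.1  0.2] q [-0.68, 0.22, 2.17, 0.93, 0.48, 0.6] dq 0.27 bad 2e-19 tip [ 0.364 -0.028  0.167] end z 0.251
t 2 [-0.0215, 0.0124, 0.0195, 0.0] P [ 0.48 -0.1   0.14] q [-0.73, 0.36, 2.29, 1.44, 0.4, -0.0] dq 0.34 bad 2e-25 tip [ 0.344 -0.028  0.107] end z 0.192
r 7 [0.0, 0.0, 0.0, 0.154] P [ 0.48 -0.1   0.14] q [-0.73, 0.36, 2.29, 1.44, 0.4, 1.08] dq 0.15 bad 1e-25 tip [0.455 0.049 0.183] end z 0.177
t 2 [-0.0498, 0.0031, 0.0058, 0.0] P [ 0.48 -0.    0.13] q [-0.43
[... 399 characters left out ...]
18] P [0.46 0.12 0.12] q [-0.01, 0.42, 2.36, 2.98, 0.22, 2.49] dq 0.18 bad 3e-20 tip [0.526 0.013 0.213] end z 0.146
t 3 [0.0335, 0.0277, 0.0023, 0.0] P [0.45 0.25 0.11] q [0.42, 0.47, 2.21, 4.26, 0.22, 1.59] dq 0.45 bad 1e-21 tip [0.516 0.143 0.203] end z 0.136
r 5 [0.0, 0.0, 0.0, 0.153] P [0.45 0.25 0.11] q [0.42, 0.47, 2.21, 4.26, 0.22, 2.36] dq 0.15 bad 3e-23 tip [0.431 0.098 0.145] end z 0.148
t 3 [0.0333, -0.0136, 0.0173, 0.0] P [0.44  0.35  0.045] q [0.67, 0.67, 2.08, 4.41, 0.34, 2.43] dq 0.09 bad 1e-27 tip [0.421 0.198 0.081] end z 0.083
t 2 [0.0054, 0.0383, 0.0277, 0.0] P [0.534 0.365 0.041] q [0.57, 0.71, 1.92, 4.57, 0.27, 2.17] dq 0.21 bad 3e-04 tip [0.515 0.212 0.074] end z 0.078
```

The kinematic model fits and gives a feasible route that goes round joint 4's forbidden range. I'll execute it.

Request:
arm_command:
  deltas: [-1,0,0.0228,-0.0348,0,-1,0,0.0228,-0.0348,0,-1,0,0.0228,-0.0348,0,-1,0,0.0228,-0.0348,0,-1,0,0.0228,-0.0348,0,-1,0,0.0228,-0.0348,0,-1,-0.0432,-0.004,-0.0032,0,-1,-0.0432,-0.004,-0.0032,0,-1,-0.0432,-0.004,-0.0032,0,-1,-0.0432,-0.004,-0.0032,0,-1,-0.0432,-0.004,-0.0032,0,-1,-0.0432,-0.004,-0.0032,0]

```text
time: 20.8
position: [0.5177, 0.0992, 0.2926]
tool_rot: [0.664, 0.691, 0.209, 0.196]
ft_force: [0.7, 0.4, -2.8]
grip_width: 0.0165
grip_force: 50.0
```

Request:
arm_command:
  deltas: [-1,0,0,0,0.175,-1,0,0,0,0.175,-1,0,0,0,0.175,-1,0,0,0,0.175,-1,0,0,0,0.175,-1,0,0,0,0.175,-1,0,0,0,0.175,-1,0,0,0,0.175,-1,0,0,0,0.175,-1,0,0,0,0.175,-1,0,0,0,0.175,-1,0,0,0,0.175]

```text
time: 22.3
position: [0.5181, 0.1002, 0.2926]
tool_rot: [0.929, -0.235, 0.273, -0.084]
ft_force: [-0.2, -0.7, -2.4]
grip_width: 0.0164
grip_force: 49.9
```

```bash
python3 q.py; cat > s2.py <<'E'
from sim import *
o=status.get_obs()
run([('t',[.52,-.06,.27]),('t',[.50,-.10,.20]),('r',1.08),('t',[.48,-.10,.14]),('t',[.48,.0,.13]),('r',1.08),('t',[.46,.12,.12]),('r',1.26),('t',[.45,.25,.11])],o['q'],o['position'],R.from_quat(o['tool_rot']))
E
python3 s2.py
```

```text
{'time': 22.3, 'position': [0.518, 0.1, 0.293], 'q': [-0.062, 0.052, 2.001, 0.126, 0.515, 1.912], 'ft_force': [-0.224, -0.729, -2.395], 'moment': [-0.105, 0.498, 0.029], 'grip_width': 0.016}
[[ 0.741 -0.39   0.547]
 [-0.482 -0.876  0.028]
 [ 0.468 -0.285 -0.837]]
t 3 [0.0227, 0.0487, 0.0052, 0.0] P [ 0.52 -0.06  0.27] q [-0.54, 0.08, 2.04, 0.58, 0.59, 1.11] dq 0.30 bad 6e-20 tip [0.385 0.012 0.237] end z 0.321
t 2 [-0.0142, 0.0313, 0.0232, 0.0] P [ 0.5 -0.1  0.2] q [-0.68, 0.22, 2.17, 0.92, 0.48, 0.61] dq 0.27 bad 2e-19 tip [ 0.365 -0.028  0.167] end z 0.251
r 7 [0.0, 0.0, 0.0, 0.154] P [ 0.5 -0.1  0.2] q [-0.68, 0.22, 2.17, 0.92, 0.48, 1.69] dq 0.15 bad 3e-26 tip [0.476 0.049 0.242] end z 0.237
t 2 [0.0008, 0.0248, 0.0196, 0.0] P [ 0.48 -0.1   0.14] q [-0.72, 0.36, 2.29, 1.44, 0.4, 1.09] dq 0.34 bad 4e-25 tip [0.456 0.049 0.182] end z 0.177
t 2 [-0.0498, 0.0033, 0.0056, 0.0] P [0.48 0.   0.13] q [-0.42, 0.38, 2.35, 1.99, 0.28, 0.79] dq 0.31 bad 3e-20 tip [0.455 0.149 0.172] end z 0.166
r 7 [0.0, 0.0, 0.0, 0.154] P [0.48 0.   0.13] q [-0.42, 0.38, 2.35, 1.99, 0.28, 1.86] dq 0.15 bad 2e-19 tip [0.566 0.067 0.242] end z 0.152
t 3 [-0.012, 0.0389, 0.0002, 0.0] P [0.46 0.12 0.12] q [-0.0, 0.41, 2.36, 3.0, 0.21, 1.22] dq 0.37 bad 2e-22 tip [0.546 0.187 0.232] end z 0.143
r 7 [0.0, 0.0, 0.0, 0.18] P [0.46 0.12 0.12] q [-0.0, 0.41, 2.36, 3.0, 0.21, 2.48] dq 0.18 bad 5e-20 tip [0.526 0.013 0.213] end z 0.146
t 3 [0.0336, 0.0276, 0.0022, 0.0] P [0.45 0.25 0.11] q [0.42, 0.47, 2.21, 4.29, 0.22, 1.56] dq 0.45 bad 2e-21 tip [0.516 0.142 0.203] end z 0.136
```

Request:
arm_command:
  deltas: [-1,0.017,0.0365,0.0039,0,-1,0.017,0.0365,0.0039,0,-1,0.017,0.0365,0.0039,0,-1,0.017,0.0365,0.0039,0,-1,-0.0095,0.0209,0.0155,0,-1,-0.0095,0.0209,0.0155,0,-1,-0.0095,0.0209,0.0155,0,-1,0,0,0,0.18,-1,0,0,0,0.18,-1,0,0,0,0.18,-1,0,0,0,0.18,-1,0,0,0,0.18]

```text
time: 23.8
position: [0.502, -0.1003, 0.2009]
tool_rot: [0.735, -0.615, 0.211, -0.195]
ft_force: [-0.1, -0.1, -2.5]
grip_width: 0.0163
grip_force: 50.0
```

Request:
arm_command:
  deltas: [-1,0,0,0,0.18,-1,0.0005,0.0165,0.0131,0,-1,0.0005,0.0165,0.0131,0,-1,0.0005,0.0165,0.0131,0,-1,-0.0332,0.0022,0.0037,0,-1,-0.0332,0.0022,0.0037,0,-1,-0.0332,0.0022,0.0037,0,-1,0,0,0,0.18,-1,0,0,0,0.18,-1,0,0,0,0.18,-1,0,0,0,0.18,-1,0,0,0,0.18]

```text
time: 25.3
position: [0.4824, -0.0009, 0.1308]
tool_rot: [-0.314, 0.905, -0.081, 0.276]
ft_force: [-0.7, 0.4, -2.3]
grip_width: 0.0164
grip_force: 49.9
```

```bash
python3 q.py; cat > s3.py <<'E'
from sim import *
o=status.get_obs()
run([('r',.18),('t',[.46,.12,.12]),('r',1.26),('t',[.45,.25,.11])],o['q'],o['position'],R.from_quat(o['tool_rot']))
E
python3 s3.py
```

```text
{'time': 25.3, 'position': [0.482, -0.001, 0.131], 'q': [-0.42, 0.379, 2.343, 1.983, 0.274, 1.697], 'ft_force': [-0.722, 0.429, -2.263], 'moment': [-0.02, 0.682, -0.033], 'grip_width': 0.016}
[[-0.651 -0.523  0.55 ]
 [-0.612  0.79   0.026]
 [-0.448 -0.319 -0.835]]
r 1 [0.0, 0.0, 0.0, 0.18] P [ 0.482 -0.001  0.131] q [-0.42, 0.38, 2.34, 1.99, 0.28, 1.87] dq 0.17 bad 8e-29 tip [0.569 0.066 0.243] end z 0.153
t 3 [-0.0113, 0.0396, -0.0, 0.0] P [0.46 0.12 0.12] q [0.0, 0.42, 2.36, 3.02, 0.22, 1.21] dq 0.37 bad 3e-22 tip [0.546 0.187 0.232] end z 0.142
r 7 [0.0, 0.0, 0.0, 0.18] P [0.46 0.12 0.12] q [0.0, 0.42, 2.36, 3.02, 0.22, 2.47] dq 0.18 bad 5e-20 tip [0.525 0.012 0.213] end z 0.146
t 3 [0.0337, 0.0275, 0.0021, 0.0] P [0.45 0.25 0.11] q [0.43, 0.47, 2.21, 4.29, 0.23, 1.58] dq 0.44 bad 4e-22 tip [0.516 0.142 0.203] end z 0.136
```

Request:
arm_command:
  deltas: [-1,0,0,0,0.18,-1,-0.0068,0.0238,0,0,-1,-0.0068,0.0238,0,0,-1,-0.0068,0.0238,0,0,-1,-0.0068,0.0238,0,0,-1,-0.0068,0.0238,0,0,-1,0,0,0,0.18,-1,0,0,0,0.18,-1,0,0,0,0.18,-1,0,0,0,0.18,-1,0,0,0,0.18,-1,0,0,0,0.18]

```text
time: 26.8
position: [0.4594, 0.1208, 0.1197]
tool_rot: [0.28, 0.916, 0.098, 0.27]
ft_force: [-1.1, 0.4, -2.3]
grip_width: 0.0165
grip_force: 49.9
```

Request:
arm_command:
  deltas: [-1,0,0,0,0.18,-1,0.0168,0.0138,0.001,0,-1,0.0168,0.0138,0.001,0,-1,0.0168,0.0138,0.001,0,-1,0.0168,0.0138,0.001,0,-1,0.0168,0.0138,0.001,0,-1,0.0168,0.0138,0.001,0,-1,0,0,0,0.153,-1,0,0,0,0.153,-1,0,0,0,0.153,-1,0,0,0,0.153,-1,0,0,0,0.153]

```text
time: 28.3
position: [0.4493, 0.2512, 0.1103]
tool_rot: [0.666, 0.688, 0.211, 0.196]
ft_force: [-0.4, 1.2, -2.5]
grip_width: 0.0166
grip_force: 50.0
```

```bash
python3 q.py; cat > s4.py <<'E'
from sim import *
o=status.get_obs()
run([('t',[.44,.355,.042]),('t',[.50,.36,.041]),('t',[.536,.36,.041])],o['q'],o['position'],R.from_quat(o['tool_rot']))
E
python3 s4.py
```

```text
{'time': 28.3, 'position': [0.449, 0.251, 0.11], 'q': [0.428, 0.473, 2.213, 4.285, 0.223, 2.346], 'ft_force': [-0.372, 1.158, -2.514], 'moment': [0.156, 0.517, -0.021], 'grip_width': 0.017}
[[-0.035  0.835  0.55 ]
 [ 0.999  0.023  0.029]
 [ 0.011  0.55  -0.835]]
t 3 [0.0344, -0.0143, 0.0183, 0.0] P [0.44  0.355 0.042] q [0.68, 0.68, 2.07, 4.43, 0.34, 2.43] dq 0.09 bad 1e-26 tip [0.42  0.203 0.077] end z 0.080
t 2 [0.0015, 0.0248, 0.017, 0.0] P [0.5   0.36  0.041] q [0.6, 0.69, 1.97, 4.57, 0.29, 2.21] dq 0.12 bad 1e-05 tip [0.48  0.208 0.075] end z 0.079
t 1 [-0.0014, 0.03, 0.0199, 0.0] P [0.536 0.36  0.041] q [0.56, 0.71, 1.93, 4.57, 0.27, 2.17] dq 0.05 bad 2e-04 tip [0.516 0.208 0.073] end z 0.078
```

Request:
arm_command:
  deltas: [-1,0.0344,-0.0143,0.0183,-0.012,-1,0.0344,-0.0143,0.0183,0,-1,0.0344,-0.0143,0.0183,0,-1,0.0015,0.0248,0.017,0,-1,0.0015,0.0248,0.017,0,-1,-0.0014,0.0225,0.015,0,-1,0,0,0,0,-1,0,0,0,0]

```text
time: 29.3
position: [0.5233, 0.3551, 0.0351]
tool_rot: [0.66, 0.693, 0.211, 0.197]
ft_force: [0.0, 0.7, -3.0]
grip_width: 0.0167
grip_force: 50.0
```

```bash
python3 q.py; python3 - <<'E'
from plan import *
import gib
o=status.get_obs();print('model tip',o['position']+R.from_quat(o['tool_rot']).apply(V))
snap('scene','s5');snap('top','t5')
C=cloud('top',np.load('pics/t5.npy'));v,u=np.mgrid[:384,:512]
m=(u>195)&(u<272)&(v>150)&(v<190)&(C[...,2]>.05)&(C[...,2]<.115)&(C[...,0]>.45)&(C[...,0]<.57)
P=C[m];print('ymin',np.sort(P[:,1])[:12].round(3))
for a in np.arange(.20,.32,.02):
    s=(P[:,1]>=a)&(P[:,1]<a+.02);print(s.sum(),P[s].mean(0).round(4),np.percentile(P[s,0],[2,98]).round(4),np.percentile(P[s,2],[2,98]).round(4))
E
```

```text
{'time': 29.3, 'position': [0.523, 0.355, 0.035], 'q': [0.566, 0.712, 1.943, 4.572, 0.275, 2.16], 'ft_force': [0.006, 0.721, -2.963], 'moment': [0.087, 0.521, 0.001], 'grip_width': 0.017}
[[-0.05   0.832  0.553]
 [ 0.999  0.038  0.032]
 [ 0.006  0.554 -0.833]]
model tip [0.50504882 0.20347348 0.0707607 ]
ymin [0.205 0.205 0.206 0.206 0.206 0.208 0.208 0.208 0.208 0.208 0.21  0.21 ]
32 [0.5064 0.2123 0.0713] [0.4987 0.5147] [0.06   0.0789]
42 [0.5039 0.2307 0.0736] [0.4965 0.5118] [0.0641 0.0804]
43 [0.5034 0.2502 0.0736] [0.4959 0.5128] [0.0625 0.0821]
51 [0.5019 0.2692 0.0752] [0.4939 0.513 ] [0.0631 0.0814]
56 [0.5002 0.2904 0.0767] [0.492  0.5104] [0.0667 0.0829]
56 [0.4995 0.3099 0.077 ] [0.49   0.5111] [0.0657 0.0831]
```

Request:
arm_command:
  deltas: [-1,-0.005,0.006,0,0,-1,-0.0055,0.006,0,0,-1,0,0,0,0]

```text
time: 29.78
position: [0.5353, 0.3445, 0.0419]
tool_rot: [0.66, 0.693, 0.213, 0.198]
ft_force: [-0.1, -0.1, -3.3]
grip_width: 0.0165
grip_force: 50.0
```

```bash
python3 q.py; cat > look.py <<'E'
from plan import *
import sys
o=status.get_obs();print('model tip',o['position']+R.from_quat(o['tool_rot']).apply(V))
d=snap('top',sys.argv[1])[1]
C=cloud('top',d);v,u=np.mgrid[:384,:512]
m=(u>195)&(u<272)&(v>150)&(v<190)&(C[...,2]>.05)&(C[...,2]<.115)&(C[...,0]>.47)&(C[...,0]<.56)&(C[...,1]>.19)
P=C[m];print('ymin',np.sort(P[:,1])[:6].round(3))
for a in np.arange(.19,.30,.02):
    s=(P[:,1]>=a)&(P[:,1]<a+.02);x=np.percentile(P[s,0],[2,98]);z=np.percentile(P[s,2],[2,98]);t=.006+(a+.01-P[:,1].min())/13.85
    print(s.sum(),(a+.01).round(3),'xc %.4f'%x.mean(),'zc %.4f %.4f'%(z[1]-.009-.287*t,z[0]+.009-.287*t))
E
python3 look.py t6
```

```text
{'time': 29.775, 'position': [0.535, 0.345, 0.042], 'q': [0.534, 0.699, 1.941, 4.572, 0.26, 2.131], 'ft_force': [-0.054, -0.068, -3.296], 'moment': [0.099, 0.563, -0.002], 'grip_width': 0.017}
[[-0.05   0.83   0.556]
 [ 0.999  0.038  0.034]
 [ 0.007  0.557 -0.83 ]]
model tip [0.51689283 0.19284727 0.07729721]
ymin [0.205 0.205 0.205 0.206 0.206 0.207]
12 0.2 xc 0.5187 zc 0.0758 0.0735
42 0.22 xc 0.5167 zc 0.0756 0.0773
48 0.24 xc 0.5163 zc 0.0755 0.0763
48 0.26 xc 0.5155 zc 0.0752 0.0752
54 0.28 xc 0.5127 zc 0.0768 0.0805
54 0.3 xc 0.5125 zc 0.0775 0.0767
```

The tip is aligned with the mouth, so I'll feed it in gently.

Request:
arm_command:
  deltas: [-1,-0.006,0,0,0,-1,-0.006,0,0,0,-1,-0.005,0,0,0,-1,0,0,0,0]

```text
time: 30.32
position: [0.5352, 0.3278, 0.041]
tool_rot: [0.66, 0.693, 0.213, 0.198]
ft_force: [-0.1, -1.0, -2.9]
grip_width: 0.0164
grip_force: 50.0
```

Request:
arm_command:
  deltas: [-1,-0.007,0,0,0,-1,-0.007,0,0,0,-1,-0.006,0,0,0]

```text
time: 30.7
position: [0.5363, 0.3084, 0.041]
tool_rot: [0.659, 0.693, 0.213, 0.198]
ft_force: [-0.6, 0.5, -3.3]
grip_width: 0.0163
grip_force: 50.0
```

Request:
arm_command:
  deltas: [-1,-0.007,0,0,0,-1,-0.007,0,0,0,-1,-0.006,0,0,0]

```text
time: 31.08
position: [0.5376, 0.2885, 0.041]
tool_rot: [0.659, 0.693, 0.213, 0.198]
ft_force: [0.9, -0.1, -3.3]
grip_width: 0.0162
grip_force: 50.0
```

Request:
arm_command:
  deltas: [-1,-0.006,0,0,0,-1,-0.006,0,0,0]

```text
time: 31.32
position: [0.5385, 0.2767, 0.0411]
tool_rot: [0.659, 0.693, 0.213, 0.198]
ft_force: [1.1, 0.4, -2.4]
grip_width: 0.0164
grip_force: 50.0
```

Request:
arm_command:
  deltas: [-1,-0.006,0,0,0,-1,-0.006,0,0,0]

```text
time: 31.58
position: [0.5394, 0.2648, 0.0412]
tool_rot: [0.659, 0.693, 0.214, 0.198]
ft_force: [0.2, 0.4, -2.9]
grip_width: 0.0166
grip_force: 50.0
```

Request:
arm_command:
  deltas: [-1,-0.006,0,0,0]

```text
time: 31.7
position: [0.5396, 0.259, 0.0411]
tool_rot: [0.659, 0.694, 0.214, 0.198]
ft_force: [0.5, 2.9, -3.2]
grip_width: 0.0164
grip_force: 49.9
```

Request:
arm_command:
  deltas: [-1,-0.004,0,0,0,-1,0,0,0,0]

```text
time: 31.95
position: [0.5394, 0.2547, 0.0408]
tool_rot: [0.659, 0.694, 0.213, 0.198]
ft_force: [-0.5, 2.9, -3.1]
grip_width: 0.016
grip_force: 50.0
```

Request:
arm_command:
  deltas: [-1,-0.004,0,0,0,-1,0,0,0,0]

```text
time: 32.2
position: [0.5393, 0.2508, 0.0406]
tool_rot: [0.659, 0.694, 0.213, 0.198]
ft_force: [-0.4, 5.7, -1.6]
grip_width: 0.0162
grip_force: 50.0
```

```bash
python3 q.py
```

```text
{'time': 32.2, 'position': [0.539, 0.251, 0.041], 'q': [0.334, 0.681, 2.083, 3.803, 0.245, 2.734], 'ft_force': [-0.408, 5.697, -1.626], 'moment': [0.66, 0.519, 0.829], 'grip_width': 0.016}
[[-0.053  0.83   0.555]
 [ 0.999  0.041  0.035]
 [ 0.006  0.556 -0.831]]
```

Contact starts at about 88 mm with a slight misalignment couple. I'll loosen the grip so the gib can align itself, then go on lightly.

Request:
arm_command:
  deltas: [-1,0,0,0,0,-1,0,0,0,-0.006,-1,-0.003,0,0,0,-1,0,0,0,0]
  newtons: 12

```text
time: 32.7
position: [0.5391, 0.2468, 0.0404]
tool_rot: [0.658, 0.695, 0.212, 0.198]
ft_force: [-0.6, 1.7, -2.9]
grip_width: 0.0174
grip_force: 11.9
```

```bash
python3 q.py
```

```text
{'time': 32.7, 'position': [0.539, 0.247, 0.04], 'q': [0.326, 0.681, 2.088, 3.78, 0.247, 2.746], 'ft_force': [-0.63, 1.689, -2.855], 'moment': [0.201, 0.644, 0.168], 'grip_width': 0.017}
[[-0.056  0.83   0.554]
 [ 0.998  0.045  0.034]
 [ 0.003  0.555 -0.832]]
```

Request:
arm_command:
  deltas: [-1,-0.004,0,0,0,-1,-0.004,0,0,0,-1,0,0,0,0]

```text
time: 33.08
position: [0.539, 0.2392, 0.0401]
tool_rot: [0.657, 0.696, 0.212, 0.198]
ft_force: [-3.0, 3.2, -3.3]
grip_width: 0.0172
grip_force: 12.0
```

Request:
arm_command:
  deltas: [-1,-0.004,0,0,0,-1,0,0,0,0]

```text
time: 33.33
position: [0.5389, 0.2356, 0.0399]
tool_rot: [0.657, 0.696, 0.211, 0.197]
ft_force: [-2.4, 5.0, -3.5]
grip_width: 0.0171
grip_force: 12.0
```

```bash
python3 q.py
```

```text
{'time': 33.325, 'position': [0.539, 0.236, 0.04], 'q': [0.298, 0.68, 2.104, 3.687, 0.251, 2.812], 'ft_force': [-2.395, 5.016, -3.495], 'moment': [0.712, 0.958, 0.619], 'grip_width': 0.017}
[[-0.058  0.831  0.553]
 [ 0.998  0.047  0.035]
 [ 0.003  0.554 -0.833]]
```

Depth is now about 103 mm with light drag. Joint 6 is near its limit, so I'll release and look, then finish by pushing on the thick end with closed fingers.

Request:
arm_command:
  deltas: [-0.4,0,0,0,0,-0.2,0,0,0,0,0,0,0,0,0,0,0,0,0,0,0,0,0,-0.015,0,0,0,0,-0.025,0,0,0,0,-0.01,0,-1,0.027,0,0,0,-1,0.027,0,0,0,-1,0,0,0,0]

```text
time: 34.58
position: [0.5098, 0.289, 0.0829]
tool_rot: [0.657, 0.695, 0.213, 0.199]
ft_force: [0.1, 0.9, 0.4]
grip_width: 0.0212
grip_force: 0.0
```

```bash
python3 q.py; cat > look2.py <<'E'
from plan import *
import sys
d=snap('top',sys.argv[1])[1];d2=snap('scene',sys.argv[1]+'s')[1]
for n,D in(('top',d),('scene',d2)):
    C=cloud(n,D)
    m=(C[...,1]>.192)&(C[...,1]<.30)&(C[...,0]>.48)&(C[...,0]<.545)&(C[...,2]>.045)&(C[...,2]<.112)
    P=C[m];print(n,len(P),'ymax',np.sort(P[:,1])[-8:].round(3))
    for a in np.arange(.19,.29,.02):
        s=(P[:,1]>=a)&(P[:,1]<a+.02)
        if s.sum()>4:print(s.sum(),P[s].mean(0).round(4),np.percentile(P[s,0],[2,98]).round(4),np.percentile(P[s,2],[2,98]).round(4))
a=cv2.imread(f'pics/{sys.argv[1]}s.png')[150:230,190:290];b=cv2.imread(f'pics/{sys.argv[1]}.png')[130:210,190:310]
cv2.imwrite(f'pics/{sys.argv[1]}c.png',np.hstack([cv2.resize(a,(400,320),interpolation=2),cv2.copyMakeBorder(cv2.resize(b,(400,267),interpolation=2),0,53,0,0,0)]))
E
python3 look2.py r1
```

```text
{'time': 34.575, 'position': [0.51, 0.289, 0.083], 'q': [0.448, 0.581, 2.067, 4.423, 0.22, 2.198], 'ft_force': [0.141, 0.881, 0.417], 'moment': [-0.078, 0.238, 0.032], 'grip_width': 0.021}
[[-0.058  0.829  0.557]
 [ 0.998  0.046  0.036]
 [ 0.004  0.558 -0.83 ]]
top 200 ymax [0.252 0.252 0.252 0.252 0.255 0.255 0.255 0.255]
54 [0.5172 0.2006 0.0804] [0.5075 0.5285] [0.0701 0.087 ]
68 [0.5163 0.22   0.0794] [0.5062 0.5293] [0.0686 0.0856]
69 [0.5146 0.2403 0.0802] [0.5038 0.5265] [0.0714 0.0866]
9 [0.5187 0.2532 0.0815] [0.513  0.5262] [0.0725 0.0862]
scene 193 ymax [0.267 0.267 0.268 0.268 0.269 0.28  0.283 0.297]
35 [0.5194 0.2008 0.0782] [0.5079 0.5299] [0.0688 0.0845]
41 [0.5186 0.2204 0.0783] [0.5058 0.5288] [0.0687 0.0841]
41 [0.5162 0.2402 0.0789] [0.5034 0.5277] [0.0704 0.0855]
73 [0.5153 0.2613 0.0758] [0.5033 0.5267] [0.0619 0.0853]
```

View pics/r1c.png

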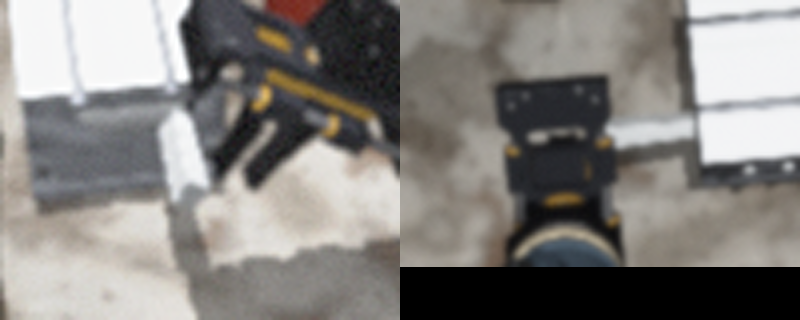

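The gib rests level in the gap, with its thick end at scene crop (190,190), about y=.268, so it is about 99 mm in. The fingers are clear, so I'll lower them closed behind the thick end and push.

Request:
arm_command:
  deltas: [-1,0,0,0,0,-1,0,0,0,0,-1,0.002,0,0.018,0,-1,0,0,0.018,0,-1,0,0,0.016,0,-1,0,0,0,0]
  newtons: 30

```text
time: 35.42
position: [0.5385, 0.2904, 0.0382]
tool_rot: [0.658, 0.695, 0.212, 0.199]
ft_force: [-0.3, -0.3, 0.3]
grip_width: 0.0005
grip_force: 0.0
```

Request:
arm_command:
  deltas: [-1,-0.005,0,0,0,-1,-0.003,0,0,0]

```text
time: 35.67
position: [0.5383, 0.2828, 0.0395]
tool_rot: [0.658, 0.695, 0.212, 0.199]
ft_force: [0.3, 0.4, 0.0]
grip_width: 0.0003
grip_force: 0.0
```

Request:
arm_command:
  deltas: [-1,-0.003,0,0,0,-1,-0.003,0,0,0]

```text
time: 35.92
position: [0.5389, 0.2771, 0.0394]
tool_rot: [0.658, 0.695, 0.212, 0.199]
ft_force: [-0.8, 3.2, 0.2]
grip_width: 0.0006
grip_force: 1.5
```

Request:
arm_command:
  deltas: [-1,-0.003,0,0,0,-1,0,0,0,0]

```text
time: 36.17
position: [0.5393, 0.2747, 0.0393]
tool_rot: [0.657, 0.695, 0.213, 0.198]
ft_force: [0.2, 3.1, 0.4]
grip_width: 0.0008
grip_force: 1.6
```

Request:
arm_command:
  deltas: [-1,-0.003,0,0,0,-1,0,0,0,0]

```text
time: 36.42
position: [0.5393, 0.274, 0.0392]
tool_rot: [0.656, 0.697, 0.213, 0.197]
ft_force: [-0.1, 10.3, 0.1]
grip_width: 0.0007
grip_force: 5.5
```

Request:
arm_command:
  deltas: [-1,-0.0025,0,0,0,-1,0,0,0,0]

```text
time: 36.67
position: [0.5392, 0.2737, 0.0392]
tool_rot: [0.655, 0.698, 0.214, 0.196]
ft_force: [-1.1, 17.3, 0.4]
grip_width: 0.0008
grip_force: 9.1
```

```bash
python3 q.py; python3 look2.py r2
```

```text
{'time': 36.675, 'position': [0.539, 0.274, 0.039], 'q': [0.38, 0.687, 2.053, 3.94, 0.234, 2.624], 'ft_force': [-1.098, 17.337, 0.449], 'moment': [2.542, 0.365, 1.777], 'grip_width': 0.001}
[[-0.066  0.83   0.553]
 [ 0.998  0.051  0.042]
 [ 0.007  0.555 -0.832]]
top 146 ymax [0.268 0.27  0.273 0.275 0.278 0.278 0.28  0.281]
55 [0.5175 0.2006 0.0802] [0.5078 0.5302] [0.0717 0.0878]
68 [0.5162 0.22   0.0798] [0.5058 0.5294] [0.0685 0.0872]
7 [0.5248 0.2325 0.0763] [0.5175 0.5294] [0.0697 0.0872]
9 [0.5241 0.2598 0.077 ] [0.5217 0.5279] [0.068  0.0838]
7 [0.5222 0.2765 0.0802] [0.5195 0.5238] [0.077  0.0841]
scene 255 ymax [0.285 0.285 0.285 0.285 0.285 0.285 0.286 0.286]
18 [0.5254 0.2013 0.074 ] [0.5147 0.5303] [0.0667 0.0836]
41 [0.5182 0.2201 0.0786] [0.5058 0.5292] [0.0689 0.0856]
37 [0.5194 0.2398 0.079 ] [0.5087 0.5282] [0.0694 0.0867]
31 [0.5177 0.2615 0.0868] [0.5068 0.5266] [0.0707 0.1104]
128 [0.504  0.2805 0.092 ] [0.481  0.5226] [0.0701 0.111 ]
```

Request:
arm_command:
  deltas: [-1,0.008,0,0,0,-1,0,0.005,0,0,-1,-0.004,0,0,0,-1,-0.003,0,0,0,-1,-0.003,0,0,0,-1,0,0,0,0]

```text
time: 37.52
position: [0.5434, 0.2735, 0.0421]
tool_rot: [0.654, 0.699, 0.215, 0.194]
ft_force: [-0.7, 24.5, 0.8]
grip_width: 0.0004
grip_force: 12.1
```

Request:
arm_command:
  deltas: [-1,-0.003,0,0,0,-1,0,0,0,0]

```text
time: 37.78
position: [0.5434, 0.2731, 0.0422]
tool_rot: [0.653, 0.7, 0.215, 0.193]
ft_force: [-2.9, 32.6, 2.4]
grip_width: 0.0004
grip_force: 16.6
```

It bites solidly and does not advance further. I'll back off, retreat and check.

Request:
arm_command:
  deltas: [-1,0.015,0,0,0,-1,0.02,0,0,0,-1,0,0,-0.04,0,-1,0,0,-0.05,0,-1,0,0,-0.05,0,-1,0.02,0,-0.03,0,-1,0,0,0,0]

```text
time: 38.65
position: [0.437, 0.2933, 0.1487]
tool_rot: [0.649, 0.693, 0.239, 0.204]
ft_force: [0.4, -0.0, -0.5]
grip_width: 0.0006
grip_force: 0.0
```

```bash
python3 q.py; python3 look2.py r3; python3 - <<'E'
from h import *
C=cloud('top',np.load('pics/r3.npy'));t=cv2.cvtColor(cv2.imread('pics/r3.png'),cv2.COLOR_BGR2GRAY)
print(t[168:182:2,228:282:2])
E
```

```text
{'time': 38.65, 'position': [0.437, 0.293, 0.149], 'q': [0.542, 0.4, 2.183, 4.571, 0.254, 2.116], 'ft_force': [0.443, -0.024, -0.519], 'moment': [-0.033, 0.276, -0.021], 'grip_width': 0.001}
[[-0.075  0.801  0.593]
 [ 0.997  0.044  0.067]
 [ 0.028  0.596 -0.802]]
top 228 ymax [0.258 0.258 0.26  0.26  0.26  0.26  0.26  0.26 ]
55 [0.5175 0.2006 0.0799] [0.5073 0.5302] [0.0708 0.0863]
68 [0.5162 0.22   0.0799] [0.506  0.5289] [0.0706 0.086 ]
70 [0.5144 0.2405 0.0802] [0.5037 0.5268] [0.0709 0.0868]
35 [0.5144 0.2557 0.0795] [0.5026 0.5277] [0.0684 0.0857]
scene 182 ymax [0.263 0.263 0.263 0.264 0.264 0.265 0.265 0.265]
39 [0.5202 0.2015 0.0785] [0.5093 0.5303] [0.0685 0.0861]
39 [0.5183 0.2212 0.0786] [0.5057 0.5292] [0.0696 0.0848]
43 [0.5172 0.24   0.0783] [0.5043 0.528 ] [0.0688 0.0873]
61 [0.515  0.2593 0.0758] [0.5034 0.5262] [0.0609 0.086 ]
[[166 169 169 168 169 167 163 158 150 134 133 185 199 193 195 203 209 214
  216 213 212 209 213 215 213 160 226]
 [168 168 170 170 169 168 161 152 143 133 126 168 210 211 211 212 212 213
  211 210 209 209 202 194 190 143 210]
 [166 168 172 169 165 163 155 140 133 130 120 137 205 206 208 203 192 193
  191 164 143 142 126 109 103  95 185]
 [170 172 171 166 162 159 148 131 129 131 124 118 159 141 141 124 100  98
  102  93  87  87  91  88  89  80 166]
 [170 173 171 165 159 154 143 129 129 137 129  86  86  72  65  63  70  79
   87  87  88  93 108 105  89  83 163]
 [171 172 168 163 158 152 140 130 131 142 137  87  79  69  59  58  76  92
  107 127 132 140 154 140  92  84 126]
 [174 171 165 157 151 140 126 119 120 129 126  78  87 105  90  94 108 122
  135 144 152 156 159 145  92  85  60]]
```

View pics/r3c.png

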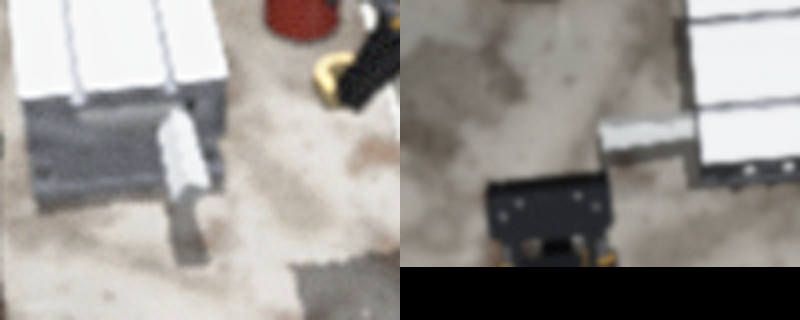

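The gib is nipped in the gap and leaning with it, with its thick end at scene crop (185,190), about y=.262, so about 105 mm is inside. The gripper is clear of everything.

```bash
python3 -c "
from rig import order
print(order.hand_in())"
```

```text
the job is handed in; nothing more can be done
None
```

I handed in the job with the gib about 105 mm inside the mouth (±4 mm, right at the low end of the 105–132 mm bite range), leaning with the dovetail, released with its thick end out and the oil can and grease tin never approached; it would go no further on two pushes, the last of which briefly reached about 33 N, more than the light push I intended, and I did not separately check that it drags on both sides.

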